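# Pin and gap check of a terminal block

## Robot

A 6-joint arm with a two-finger parallel gripper is mounted at the origin on the work surface. World frame = base frame: x ahead of the robot, y to its left, z up, the work surface at z = 0. Lengths are in m, angles in rad, forces in N, time in s.
With the tool pointing down it reaches from about 0.35 to 0.775 m from the base axis. Payload 5.5 kg.
Tool frame: the origin (TCP) lies midway between the tips of the shut fingers; the grasp point (between the pads) lies 19 mm behind it; z points along the fingers, y is the line along which they close (so a half turn about z gives the same grasp; the last joint's range is limited). The gripper opens to 85 mm and grips with 20 to 120 N. Pads are 22 mm wide; open, the fingers measure 114 mm over their backs; the gripper's body (76 mm by 85 mm) begins 54 mm behind the grasp point. The pads swing forward as they close: fully open they stand 13 mm farther back than shut.
Start: joints at [1.134, 0.313, 0.046, 1.304, 0, 1.431], TCP at [0.168, 0.55, 0.205] pointing down, gripper open.
Joint ranges: [-2.76, 2.76], [-0.86, 1.69], [-1.03, 1.26], [-2.2, 2.34], [-1.47, 1.5], [-3.14, 3.14]. Speed limits (rad/s): [2.57, 2.57, 3.14, 3.14, 3.14, 3.14].

## Interface

Orientations are given as a unit quaternion [w, x, y, z].
In Python, from workcell import get_state, read_camera, camera_info, hand_in, recognise gives the robot as it stands.
- The arm moves only by the tool arm_command, never from a script. Its argument "moves" is one flat list of numbers, 7 for each row, row after row: the opening, from -1 (shut) to 1 (fully open), then the shift along the tool's x, y, z in mm, then the turn, a rotation vector about the tool's x, y, z in rad. A call has 1 to 8 rows; each row shifts and turns the commanded pose from where the row before left it, along the tool's axes as they then stand; what a row does not reach is not made up. A row lasts 1/8 s, in which the tool goes at most 62.5 mm and 10.7 degrees, less where a joint would pass 70% of its speed; a pose out of reach is approached as far as the arm can. A call with a gripper value outside its range is refused whole. The fingers move at their own pace and stop on an object; "newtons" is the grip in N (left out, the last holds). Time passes only in rows, so rows that do not move let the fingers close. It gives the time, the measured TCP pose, the force, the opening and the grip force at its end, in the units of the state.
- get_state(): the state, without advancing time (a new reading comes with each control period).
- read_camera(name): name is "scene" or "top"; returns (picture, depth): 400x640x3 uint8, blue, green, red; 400x640 float32, m along the optical axis (not along the pixel's ray), 0 where there is no reading.
- camera_info(name): a dict with "fovy" (degrees; the focal length in pixels is half the picture's height over the tangent of half this angle, whatever the lens; pixels are square), "cx", "cy" (the principal point, pixels), "eye" and "orientation" of the camera in the world. Camera axes: x right, y down, z forward; pixel columns grow to the right and rows downward; lengths in m; the calibration is good to about 2 mm. A picture is of the moment at which its call begins. camera_info takes no time and is no camera call.
- hand_in(): hands the job in; it is judged then, once.
Trained networks look in the newest picture that a camera, given by its name, has taken for a name from the list of things; names that differ only in an ending like _2 or _b are one class to them, and where a whole thing is asked for, a point or a joint stands for the part that bears it (a point fixed in the world has none). Each returns a list of dicts, best first, with "confidence" (0 to 1); they miss things now and then, are a little off and sometimes report something else, mostly with a low value. They report only what shows in the picture. A call takes as long as a camera call.
- recognise(camera, label): "point" ([column, row] in pixels, amid what is visible of it).
The state is a dict: "clock": time; "joint_pos": joint angles; "qvel": joint speeds; "tau": joint torques, N m; "tcp_pos": TCP position; "orientation": TCP orientation; "wrist_force": force on the tool from outside, world axes, zero at the start; "ft_torque": the same for the moment, N m; "finger_gap": finger opening in m; "grip_force": force on a finger pad.
Only numpy, scipy, OpenCV 4.12 (cv2) and the standard library are available. Lean on these libraries where they do the work, as an engineer would, in place of code of your own. Each camera call takes 0.05 s, during which the arm holds its last target. There are 200 camera calls.

## Task

Get the terminal block checked: push every test pin in the wooden rack fully home into the terminal openings, one pin to an opening (any opening will do), and leave them there. Then, with all the pins in, push the flat gauge blade fully home into the contact gap until its shoulder sits on the block, pause there for about a second, and draw it out. Turn the upside-down square cup over so that it stands mouth-up on the bench, at any time, and put the used blade away in it at the end; leave the cable drum, the tape and the carton where they are.

Things in the scene. Friction and masses are not known exactly. Their poses are not given: they have to be found in the camera images.
- block: grey plastic terminal block fixed to the bench, 50 x 190 x 45 mm high, on a flat steel plate 74 x 210 x 4 mm. In its top, in a row: five square openings with brass collars, 28 mm apart, then at one end a slot between two copper contacts (the contact gap). All go right through, mouths slightly bevelled. Origin: centre of its underside, on the bench; z up, y along the row towards the gap, x across
- rack: wooden gauge rack, fixed to the bench, 50 x 190 x 40 mm high, with the same row of five small holes (9 mm) and a slot as the block; the pins and the gauge blade stand in it at the start, shoulders resting on its top. Origin: centre of its underside; y along the row
- term0 (a point): centre of the mouth of terminal opening 0 (about 8 mm wide, no bottom), on the block's top face, 45 mm above the bench
- term1 (a point): centre of the mouth of terminal opening 1 (about 8 mm wide, no bottom), on the block's top face, 45 mm above the bench
- term2 (a point): centre of the mouth of terminal opening 2 (about 8 mm wide, no bottom), on the block's top face, 45 mm above the bench
- term3 (a point): centre of the mouth of terminal opening 3 (about 8 mm wide, no bottom), on the block's top face, 45 mm above the bench
- term4 (a point): centre of the mouth of terminal opening 4 (about 8 mm wide, no bottom), on the block's top face, 45 mm above the bench
- gap (a point): centre of the mouth of the contact gap, on the block's top face, 45 mm above the bench: a slot 5 mm wide across the block (along block x) and 22 mm long along the row (block y), no bottom
- pin0: one of three to five identical test pins: steel shank 6 mm thick and 36 mm long with a tapered tip, below a black square grip 13 x 13 mm and 36 mm tall whose underside is the shoulder. Origin: the tip of the shank; z along the pin from the tip to the grip, x and y square to the grip's sides. 30 g. Fully home the shoulder rests on the block and the tip is 9 mm above the bench
- pin1: one of three to five identical test pins: steel shank 6 mm thick and 36 mm long with a tapered tip, below a black square grip 13 x 13 mm and 36 mm tall whose underside is the shoulder. Origin: the tip of the shank; z along the pin from the tip to the grip, x and y square to the grip's sides. 30 g. Fully home the shoulder rests on the block and the tip is 9 mm above the bench
- pin2: one of three to five identical test pins: steel shank 6 mm thick and 36 mm long with a tapered tip, below a black square grip 13 x 13 mm and 36 mm tall whose underside is the shoulder. Origin: the tip of the shank; z along the pin from the tip to the grip, x and y square to the grip's sides. 30 g. Fully home the shoulder rests on the block and the tip is 9 mm above the bench
- pin3: one of three to five identical test pins: steel shank 6 mm thick and 36 mm long with a tapered tip, below a black square grip 13 x 13 mm and 36 mm tall whose underside is the shoulder. Origin: the tip of the shank; z along the pin from the tip to the grip, x and y square to the grip's sides. 30 g. Fully home the shoulder rests on the block and the tip is 9 mm above the bench
- pin4: one of three to five identical test pins: steel shank 6 mm thick and 36 mm long with a tapered tip, below a black square grip 13 x 13 mm and 36 mm tall whose underside is the shoulder. Origin: the tip of the shank; z along the pin from the tip to the grip, x and y square to the grip's sides. 30 g. Fully home the shoulder rests on the block and the tip is 9 mm above the bench
- blade: flat gauge blade: steel blade 3 mm thick (x) by 20 mm wide (y) and 36 mm long, below a black grip 12 mm (x) by 28 mm (y) and 44 mm tall whose underside is the shoulder. Origin: centre of the blade's lower edge; z up from the tip to the grip. 40 g. Fully home in the contact gap the shoulder rests on the block and the tip is 9 mm above the bench
- blade_mid (a point): middle of the gauge blade's whole length, on its axis, 40 mm from the tip
- cup: white plastic square cup, 64 x 64 mm outside, 65 mm tall, walls and base 4 mm, flat straight sides. Origin: centre of the open mouth's plane; z points from the mouth to the closed base: up when it stands mouth-down (the start), down when mouth-up (origin then 65 mm above the bench); x and y square to its sides. About 150 g
- drum: small cable drum standing flat, 100 mm across, 60 mm tall, loose; not part of the job. Origin: centre of its underside
- tape: roll of yellow tape lying flat, 100 mm across, 25 mm tall, loose; not part of the job. Origin: centre of its underside
- carton: small cardboard carton, 90 x 130 x 60 mm high, loose; not part of the job. Origin: centre of its underside

How it is judged:
On the way, in this order (a step that is already met when the one before it is completed fails the run):
1. every test pin present is fully home in a terminal opening ((horizontal distance between pin0 and term0 below 0.004 m or horizontal distance between pin0 and term1 below 0.004 m or horizontal distance between pin0 and term2 below 0.004 m or horizontal distance between pin0 and term3 below 0.004 m or horizontal distance between pin0 and term4 below 0.004 m) and z of pin0 in the frame of block between 0.005 and 0.0115 m and angle between each of pin0, pin1, pin2, pin3, pin4's own z axis and vertical below 0.09 rad and (horizontal distance between pin1 and term0 below 0.004 m or horizontal distance between pin1 and term1 below 0.004 m or horizontal distance between pin1 and term2 below 0.004 m or horizontal distance between pin1 and term3 below 0.004 m or horizontal distance between pin1 and term4 below 0.004 m) and z of pin1 in the frame of block between 0.005 and 0.0115 m and (horizontal distance between pin2 and term0 below 0.004 m or horizontal distance between pin2 and term1 below 0.004 m or horizontal distance between pin2 and term2 below 0.004 m or horizontal distance between pin2 and term3 below 0.004 m or horizontal distance between pin2 and term4 below 0.004 m) and z of pin2 in the frame of block between 0.005 and 0.0115 m and (horizontal distance between pin3 and term0 below 0.004 m or horizontal distance between pin3 and term1 below 0.004 m or horizontal distance between pin3 and term2 below 0.004 m or horizontal distance between pin3 and term3 below 0.004 m or horizontal distance between pin3 and term4 below 0.004 m) and z of pin3 in the frame of block between 0.005 and 0.0115 m and (horizontal distance between pin4 and term0 below 0.004 m or horizontal distance between pin4 and term1 below 0.004 m or horizontal distance between pin4 and term2 below 0.004 m or horizontal distance between pin4 and term3 below 0.004 m or horizontal distance between pin4 and term4 below 0.004 m) and z of pin4 in the frame of block between 0.005 and 0.0115 m), for 0.3 s.
2. with all the pins home, the gauge blade is fully home in the contact gap (all of step 1 and horizontal distance between blade and gap below 0.004 m and z of blade in the frame of block between 0.005 and 0.0115 m and angle between blade's own z axis and vertical below 0.09 rad), for 0.8 s.
At the end, for the whole second after the job is handed in: every pin present stands upright (within 5 degrees) in a terminal opening, its shoulder within 2.5 mm of the block's top; the cup stands mouth-up on the bench at rest; the blade rests in the cup, its middle inside it; all released (all of step 1 and angle between cup's own z axis and vertical above 3.05 rad and height (world z) of cup between 0.059 and 0.071 m and linear speed of each of cup, blade below 0.02 m/s and x of blade_mid in the frame of cup between -0.03 and 0.03 m and y of blade_mid in the frame of cup between -0.03 and 0.03 m and z of blade_mid in the frame of cup above 0 m); the robot touches nothing.
It fails at once if the drum is pushed away by more than 30 mm (distance of drum from where it was at the start of the episode above 0.03 m).
It fails at once if the tape is pushed away by more than 30 mm (distance of tape from where it was at the start of the episode above 0.03 m).
It fails at once if the carton is pushed away by more than 30 mm (distance of carton from where it was at the start of the episode above 0.03 m).
Of pin0, pin1, pin2, pin3, pin4 only 3 to 5 are there at a start; the rules pass over those that are not, and their reading is None.
At some moment in a run one of cup may be knocked a few centimetres aside while the robot is not near it.
It also fails if it takes over 210 s, if anything falls off the work surface, if the arm or the gripper's body presses on something with over 40 N, if the wrist force passes 120 N, or if a joint passes its speed limit or range.

## Working session

There is one attempt and no reset: what is moved stays moved. The work goes in short steps, Python scripts to look and compute and a tool call to move; the robot and the scene stay as the last step left them, time stands still between calls to the robot, and variables do not carry over. Pictures are saved under pics/ and viewed, at most 14 in all, crops included, and the job is handed in when it is done.

Besides the shell and the picture viewer there is one more tool, called after "Emit:" in YAML: its name, and indented under it one key for each argument. arm_command: Moves the arm, as the interface text tells. Its arguments: {"type":"object","properties":{"moves":{"type":"array"},"newtons":{"type":"number"}},"required":["moves"]}

```bash
mkdir -p pics; ls; python3 - <<'E'
from workcell import *
import cv2
for n in("scene","top"):
    p,d=read_camera(n); cv2.imwrite(f"pics/{n}0.png",p); print(n,camera_info(n))
    for l in("block","rack","pin0","blade","cup","drum","tape","carton","term0","gap"):
        print(l,[([round(v) for v in r["point"]],round(r["confidence"],2)) for r in recognise(n,l)])
print(get_state())
E
```

```text
pics
scene {'fovy': 49.4967035953495, 'cx': 315.28733359197, 'cy': 200.0879671367152, 'eye': array([1.23983694, 0.44003956, 1.12283949]), 'orientation': array([-0.158007  ,  0.46247941,  0.82306097, -0.28933928])}
block [([253, 183], 0.9)]
rack [([469, 249], 0.75), ([376, 249], 0.68), ([402, 247], 0.48)]
pin0 [([387, 241], 0.46), ([392, 243], 0.45)]
blade [([401, 248], 0.54)]
cup [([332, 205], 0.64)]
drum [([288, 244], 0.91), ([250, 185], 0.16)]
tape [([473, 235], 0.96)]
carton [([227, 129], 0.86), ([377, 246], 0.35), ([384, 241], 0.22)]
term0 [([404, 251], 0.72), ([251, 185], 0.63), ([476, 240], 0.45)]
gap [([251, 185], 0.58)]
top {'fovy': 42.06348979317493, 'cx': 314.211640371643, 'cy': 193.96133142624413, 'eye': array([0.37393674, 0.00978353, 1.88706543]), 'orientation': array([ 0.03415405, -0.70443761,  0.70792874, -0.03792181])}
block [([382, 198], 0.97), ([252, 195], 0.74)]
rack [([251, 198], 0.98), ([385, 198], 0.66)]
pin0 []
blade [([228, 196], 0.36)]
cup [([305, 212], 0.63)]
drum [([313, 156], 0.83)]
tape [([198, 250], 0.65)]
carton [([447, 241], 0.81)]
term0 [([385, 198], 0.71)]
gap [([383, 196], 0.68)]
{'clock': 1.1, 'joint_pos': array([1.13440063e+00, 3.13180571e-01, 4.60738895e-02, 1.30356379e+00,
       4.84754533e-06, 1.43118466e+00]), 'qvel': array([ 0.00018627, -0.00076597, -0.00089027,  0.00134105,  0.00025834,
        0.00070668]), 'tau': array([-3.84816176e-04, -4.80486774e+01,  2.98813730e+01,  6.08689061e-04,
        2.89845843e-05,  1.52580647e-06]), 'tcp_pos': array([0.16819094, 0.54990111, 0.20462355]), 'orientation': array([1.55499164e-05, 1.47848008e-01, 9.89010092e-01, 6.10241913e-05]), 'wrist_force': array([-0.1873612 , -0.47915901, -0.09594254]), 'ft_torque': array([ 0.0098908 ,  0.03931076, -0.01587652]), 'grip_force': 0.0, 'finger_gap': 0.08550484403516517}
```

```bash
python3 - <<'E'
import cv2
a=cv2.imread("pics/scene0.png");b=cv2.imread("pics/top0.png")
cv2.imwrite("pics/s1.png",cv2.resize(a[80:330,150:550],(800,500),interpolation=cv2.INTER_CUBIC))
cv2.imwrite("pics/t1.png",cv2.resize(b[100:300,160:480],(800,500),interpolation=cv2.INTER_CUBIC))
E
```

```text
(no output)
```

View pics/s1.png

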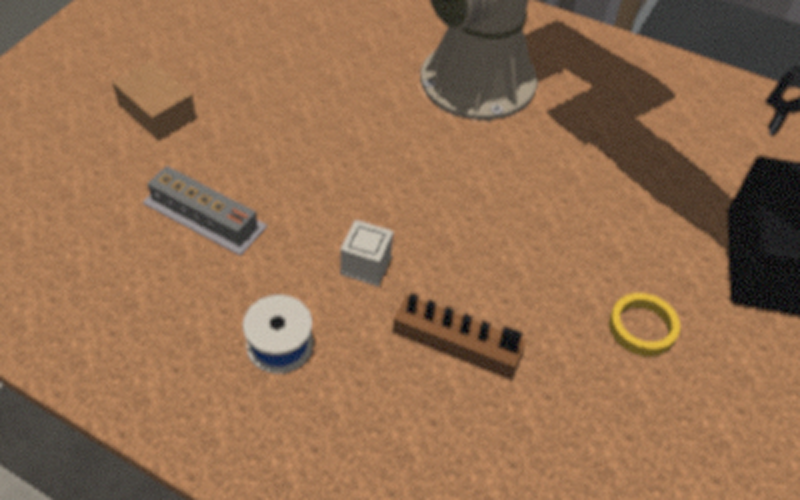

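View pics/t1.png

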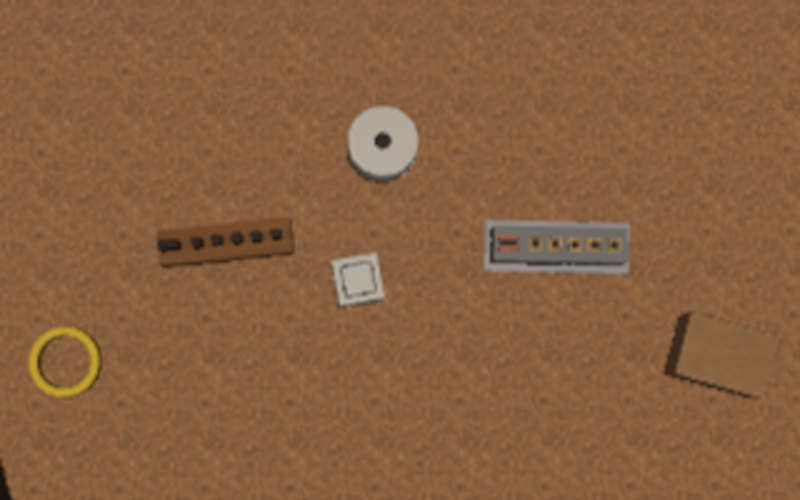

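Three groups are clear: the rack (five pins and the blade at its +y end) on the left of the top view, the block on the right with the gap at its left (+y) end, and the cup mouth-down between them. Next I'll measure these with sub-pixel fits.

```bash
cat > h.py <<'E'
import numpy as np,cv2
from workcell import *
from scipy.spatial.transform import Rotation as R
def cam(n):
    c=camera_info(n);w,x,y,z=c["orientation"];return c,200/np.tan(np.radians(c["fovy"]/2)),R.from_quat([x,y,z,w]).as_matrix()
def world(n,uv,z):
    c,f,M=cam(n);uv=np.atleast_2d(uv)
    r=np.c_[(uv[:,0]-c["cx"])/f,(uv[:,1]-c["cy"])/f,np.ones(len(uv))]@M.T
    return c["eye"]+r*((z-c["eye"][2])/r[:,2])[:,None]
def pix(n,P):
    c,f,M=cam(n);q=(np.atleast_2d(P)-c["eye"])@M
    return np.c_[c["cx"]+f*q[:,0]/q[:,2],c["cy"]+f*q[:,1]/q[:,2]]
def avg(n,k=8):
    return np.mean([read_camera(n)[0].astype(float) for _ in range(k)],0)
E
python3 - <<'E'
from h import *
for n in("top","scene"): np.save(n+"_a.npy",avg(n,8))
t=np.load("top_a.npy");s=np.load("scene_a.npy")
np.save("d.npy",read_camera("top")[1])
out=np.zeros((600,800,3),np.uint8)
def put(im,r,c,h,w,k,y,x):
    out[y:y+h*k,x:x+w*k]=cv2.resize(im[r:r+h,c:c+w].astype(np.uint8),(w*k,h*k),interpolation=cv2.INTER_NEAREST)
put(t,183,218,30,64,6,0,0); put(t,183,350,30,66,6,0,400)
put(s,220,340,50,80,5,200,0); put(s,160,215,50,80,5,200,400)
cv2.imwrite("pics/c2.png",out[:460])
E
```

```text
(no output)
```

View pics/c2.png

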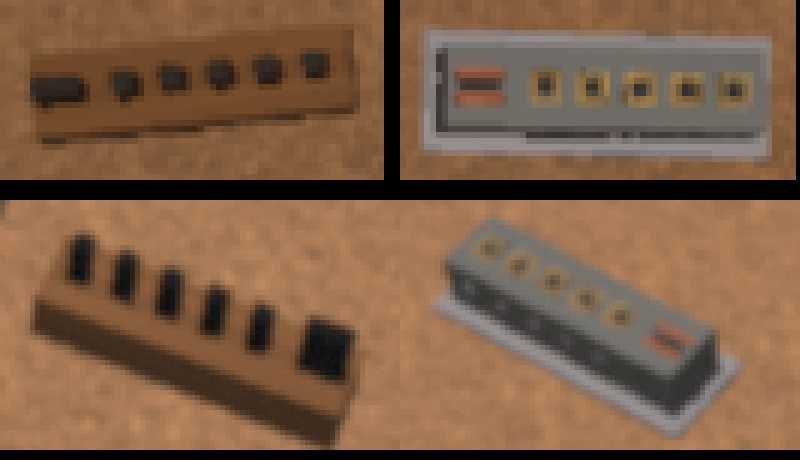

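The averaged crops show five dark grips and the wider blade grip. They also show five brass collars and the copper gap (top view about col 364, row 197).

```bash
cat > m.py <<'E'
from h import *
def blobs(im,w,box,thr,amin):
    r0,r1,c0,c1=box; W=np.zeros(w.shape); W[r0:r1,c0:c1]=np.clip(w[r0:r1,c0:c1]-thr,0,None)
    n,l,st,ce=cv2.connectedComponentsWithStats((W>0).astype(np.uint8),connectivity=8)
    yy,xx=np.mgrid[:w.shape[0],:w.shape[1]];o=[]
    for i in range(1,n):
        if st[i,4]>=amin: m=W*(l==i); o.append([(m*xx).sum()/m.sum(),(m*yy).sum()/m.sum(),st[i,4]])
    return np.array(sorted(o))
if __name__=="__main__":
    np.set_printoptions(precision=4,suppress=True)
    def fit(n,P):
        P=P[:,:2];d=np.diff(P,axis=0);print(n,P.tolist(),"spac",np.linalg.norm(d,axis=1))
    t=np.load("top_a.npy");s=np.load("scene_a.npy")
    def yel(i): return np.minimum(i[...,2],i[...,1])-i[...,0]
    def red(i): return i[...,2]-i[...,1]
    g=blobs(t,80-t.max(2),(184,206,218,276),12,5);print(g);fit("top grips",world("top",g[:,:2],.058))
    g=blobs(t,yel(t),(190,203,370,412),14,4);print(g);fit("top coll",world("top",g[:,:2],.045))
    g=blobs(t,red(t),(190,203,356,370),15,4);print(g);fit("top gap",world("top",g[:,:2],.045))
    g=blobs(s,80-s.max(2),(224,262,342,412),20,5);print(g);fit("sc grips",world("scene",g[:,:2],.058))
    g=blobs(s,yel(s),(163,190,222,263),14,4);print(g);fit("sc coll",world("scene",g[:,:2],.045))
    g=blobs(s,red(s),(180,197,262,276),15,4);print(g);fit("sc gap",world("scene",g[:,:2],.045))
    g=blobs(t,t.min(2)-100,(195,230,285,320),15,20);print(g);fit("cup",world("top",g[:,:2],.065))
E
python3 m.py
```

```text
[[227.4173 197.8807  37.    ]
 [238.6652 196.9042  18.    ]
 [246.4823 195.8944  15.    ]
 [254.4922 195.3029  15.    ]
 [262.2785 194.6913  16.    ]
 [270.0562 193.6685  13.    ]]
top grips [[0.5486127107705047, 0.30591258710350094], [0.5518881410229481, 0.2662803801790899], [0.5553407404920612, 0.23873209871182252], [0.5573069882832951, 0.21047855933804163], [0.5593491265666902, 0.18300355627008089], [0.5628528063623293, 0.15555339278517488]] spac [0.0398 0.0278 0.0283 0.0276 0.0277]
[[373.83   197.1359  36.    ]
 [381.5577 197.2636  34.    ]
 [389.5815 197.4001  35.    ]
 [397.0649 197.2425  35.    ]
 [405.4097 197.5761  32.    ]]
top coll [[0.5500585022551434, -0.21270525017630154], [0.549472003812641, -0.2402238334609712], [0.5488489370824036, -0.26879965155663466], [0.5492869368326552, -0.29547534563170746], [0.5479534160519169, -0.3251860758147231]] spac [0.0275 0.0286 0.0267 0.0297]
[[362.72   194.6882  25.    ]
 [362.766  198.7394  26.    ]]
top gap [[0.5590008244886266, -0.17326605751501972], [0.5445127186074649, -0.17321682965438573]] spac [0.0145]
[[355.651  231.8414  30.
[... 274 characters left out ...]
0.21173031517002816], [0.5544287873183447, 0.23951658986065685], [0.551901880664071, 0.2673507543497966], [0.5451180835085632, 0.3055553613080214]] spac [0.028  0.0281 0.0279 0.0279 0.0388]
[[225.9805 187.063   60.    ]
 [245.4288 175.8861 169.    ]
 [246.4507 167.4671 313.    ]]
sc coll [[0.6173248754315382, -0.29202279016743926], [0.5455345167851781, -0.26728928437430044], [0.513260714844154, -0.28747869061875597]] spac [0.0759 0.0381]
[[268.2297 187.4991  52.    ]
 [272.4985 181.0617  30.    ]]
sc gap [[0.5476069007673674, -0.17296064247981746], [0.5176664706993046, -0.17699748357954603]] spac [0.0302]
[[302.8721 211.135  322.    ]]
cup [[0.49997532255238086, 0.03968172760624372]] spac []
```

```bash
python3 - <<'E'
from m import *
np.set_printoptions(precision=4,suppress=True)
s=np.load("scene_a.npy");t=np.load("top_a.npy")
k=s[...,2]-s[...,0]
W=k[163:185,223:263]
print("collar col sums thr")
for thr in(20,30,40):
    g=blobs(s,np.where(np.add.outer(np.arange(400)*1.0,np.zeros(640))>163,k,0),(166,186,230,263),thr,4);print(thr,g.tolist() if len(g)<8 else len(g)); 
    if len(g)==5: print(world("scene",g[:,:2],.045)[:,:2])
def line(P,off):
    P=P[:,:2];a=np.array(off)*1.0
    # similarity with fixed scale: x=c+a*u
    from scipy.optimize import least_squares
    r=least_squares(lambda p:(P-p[:2]-np.outer(a,[-np.sin(p[2]),np.cos(p[2])])).ravel(),[*P.mean(0),0]).x
    return r
T=np.array([[.54861,.30591],[.55189,.26628],[.55534,.23873],[.5573,.21048],[.55935,.183],[.56285,.15555]])
S=np.array([[.5624,.1559],[.5597,.1838],[.5573,.2117],[.5544,.2395],[.5519,.26735]])
o=np.array([1,0,-1,-2,-3])*.028
print("rack T",line(T[1:],[.056,.028,0,-.028,-.056]),"S",line(S,[-.056,-.028,0,.028,.056]))
C=np.array([[.55006,-.2127],[.54947,-.24022],[.54885,-.2688],[.54929,-.29548],[.54795,-.32519]])
print("block T",line(np.r_[C,[[.5518,-.1733]]],[.056,.028,0,-.028,-.056,.0953]))
# plate & cup rectangles
for nm,w,box,h in(("cup",(t.min(2)>115)*255,(195,230,285,322),.065),("plate",((t.max(2)-t.min(2))<30)*255,(180,215,345,420),.004)):
    r0,r1,c0,c1=box;m=np.zeros(w.shape,np.uint8);m[r0:r1,c0:c1]=w[r0:r1,c0:c1]
    cs=max(cv2.findContours(m,0,2)[0],key=cv2.contourArea);b=cv2.boxPoints(cv2.minAreaRect(cs));q=world("top",b,h)[:,:2]
    print(nm,q.mean(0),q[1]-q[0],q[2]-q[1],np.degrees(np.arctan2(*(q[1]-q[0]))))
for nm in("drum","tape","carton"):
    u={"drum":(313,156),"tape":(186,244.5),"carton":(449,241)}[nm];print(nm,world("top",u,.05)[0,:2])
E
```

```text
collar col sums thr
20 [[245.66941265683167, 176.00110299186542, 184.0], [254.90632088864172, 169.5421124266417, 163.0]]
30 [[232.0450097847358, 169.1279843444227, 23.0], [238.69971181556195, 172.15158501440922, 30.0], [245.4306128929819, 175.54811051127342, 28.0], [254.72791195353102, 180.8913176398655, 57.0], [255.03954143418431, 169.48757602396884, 153.0]]
[[ 0.5445 -0.3245]
 [ 0.5438 -0.2968]
 [ 0.5443 -0.2682]
 [ 0.5473 -0.2276]
 [ 0.5057 -0.2571]]
40 [[231.6299892125135, 169.31715210355986, 17.0], [238.55156950672645, 172.00256245996155, 19.0], [245.67834394904457, 175.41958598726114, 21.0], [251.35010940919037, 179.46681254558717, 18.0], [255.1707813285786, 169.42801627577379, 145.0], [257.4267515923567, 182.34677990092004, 18.0]]
rack T [0.5573 0.2108 0.0933] S [0.5571 0.2117 0.0941]
block T [ 0.5492 -0.2685 -0.0218]
cup [0.4998 0.0397] [ 0.0102 -0.0627] [-0.0639 -0.0103] 170.7727708292571
plate [ 0.5497 -0.2488] [ 0.074  -0.0026] [-0.0056 -0.2087] 92.00954170915296
drum [0.6984 0.0031]
tape [0.3856 0.4506]
carton [ 0.3931 -0.4744]
```

```bash
cat >> h.py <<'E'
def tool():
    s=get_state();w,x,y,z=s["orientation"];return s,R.from_quat([x,y,z,w]).as_matrix()
def go(xyz,yaw):
    "shift in mm in tool axes to a world TCP point, turn left for tool-y angle yaw"
    s,M=tool();c=np.arctan2(M[1,1],M[0,1])
    print("shift",np.round((np.array(xyz)-s["tcp_pos"])@M*1e3,1),"turn z",round(c-yaw,4),"tilt",np.round(M[:,2],4),"at",np.round(s["tcp_pos"],4))
RA,BA=.0938,-.0215
def rk(i): return np.array([.5572,.2111])+(i-2)*.028*np.array([-np.sin(RA),np.cos(RA)])
def bk(i): return np.array([.5492,-.2685])+(i-2)*.028*np.array([-np.sin(BA),np.cos(BA)])
E
```

Emit:
arm_command:
  moves: [0,0,0,0,0,0,0.1686,0,0,0,0,0,0,0.1686,0,0,0,0,0,0,0.1686,0,0,0,0,0,0,0.1686,0,0,0,0,0,0,0.1686,0,0,0,0,0,0,0.1686,0,0,0,0,0,0,0.1686]
  newtons: 40

```text
clock: 2.82
tcp_pos: [0.1682, 0.5499, 0.2046]
orientation: [-0.0, 0.675, 0.738, 0.0]
wrist_force: [0.6, 0.6, 0.5]
finger_gap: 0.0427
grip_force: 0.0
```

Emit:
arm_command:
  moves: [0,-53.7,44.4,0,0,0,0,0,-53.7,44.4,0,0,0,0,0,-53.7,44.4,0,0,0,0,0,-53.7,44.4,0,0,0,0,0,-53.7,44.4,0,0,0,0,0,-53.7,44.4,0,0,0,0,0,-53.7,44.4,0,0,0,0,0,-53.7,44.4,0,0,0,0]

```text
clock: 3.82
tcp_pos: [0.5229, 0.1944, 0.2049]
orientation: [0.0, 0.673, 0.739, 0.0]
wrist_force: [1.0, 1.2, 0.6]
finger_gap: 0.0429
grip_force: 0.0
```

```bash
python3 -c "
from h import *
go([*rk(0),.044],RA);print(get_state()['finger_gap'])"
```

```text
shift [-42.7  35.6 160.9] turn z -0.0002 tilt [ 8.e-04  5.e-04 -1.e+00] at [0.5229 0.1944 0.2049]
0.04294411016913123
```

Emit:
arm_command:
  moves: [0,0,0,0,0,0,0,0,0,0,50,0,0,0,0,0,0,50,0,0,0,0,0,0,0,0,0,0]

```text
clock: 4.32
tcp_pos: [0.5171, 0.1959, 0.1011]
orientation: [-0.003, 0.673, 0.74, -0.004]
wrist_force: [0.2, -0.2, 1.0]
finger_gap: 0.0423
grip_force: 0.0
```

```bash
python3 -c "
from h import *
go([*rk(0),.044],RA)"
```

```text
shift [-44.6  41.8  56.7] turn z 0.0008 tilt [-0.0088 -0.0016 -1.    ] at [0.5171 0.1959 0.1011]
```

Emit:
arm_command:
  moves: [0,-22.3,20.9,0,0,0,0,0,-22.3,20.9,0,0,0,0,0,0,0,0,0,0,0,0,0,0,0,0,0,0,0,0,0,0,0,0,0]

```text
clock: 4.95
tcp_pos: [0.5669, 0.1565, 0.1055]
orientation: [0.0, 0.673, 0.74, 0.0]
wrist_force: [-0.2, -0.2, -0.8]
finger_gap: 0.0424
grip_force: 0.0
```

```bash
python3 -c "
from h import *
go([*rk(0),.044],RA);print(get_state()['joint_pos'].round(3),get_state()['qvel'].round(3))"
```

```text
shift [-0.7 -4.6 61.5] turn z 0.0012 tilt [ 7.e-04  4.e-04 -1.e+00] at [0.5669 0.1565 0.1055]
[ 0.133  0.383 -0.1    1.086  0.     1.609] [ 0.001  0.004 -0.006 -0.007 -0.003 -0.003]
```

Emit:
arm_command:
  moves: [0,-0.7,-4.6,12,0,0,0,0,0,0,16,0,0,0,0,0,0,16,0,0,0,0,0,0,17,0,0,0,0,0,0,0,0,0,0,0,0,0,0,0,0,0]

```text
clock: 5.7
tcp_pos: [0.5628, 0.1545, 0.0434]
orientation: [-0.0, 0.673, 0.739, -0.0]
wrist_force: [0.6, 0.0, 0.7]
finger_gap: 0.0425
grip_force: 0.0
```

```bash
python3 -c "
from h import *
go([*rk(0),.044],RA)
t=avg('top',2)[175:215,245:300];s=avg('scene',2)[205:265,320:400]
o=np.zeros((480,800,3));o[:320,:]=0
a=cv2.resize(t,None,fx=7,fy=7,interpolation=2);b=cv2.resize(s,None,fx=5,fy=5,interpolation=2)
o[:280,:385]=a;o[:300,400:800]=b
cv2.imwrite('pics/g1.png',o[:300])"
```

```text
shift [ 0.9 -0.2 -0.6] turn z -0.0 tilt [-3.e-04  0.e+00 -1.e+00] at [0.5628 0.1545 0.0434][ WARN:0@3.940] global loadsave.cpp:1063 imwrite_ Unsupported depth image for selected encoder is fallbacked to CV_8U.
```

View pics/g1.png

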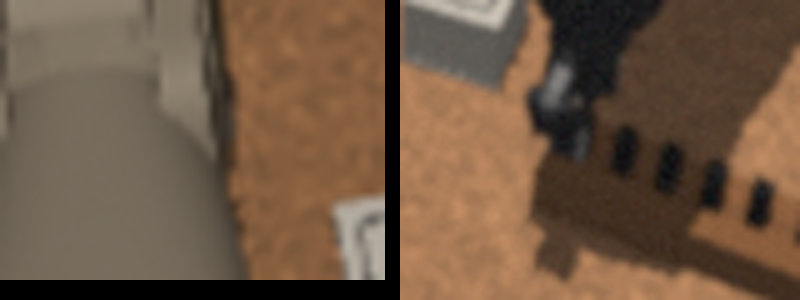

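Scene view: the fingers straddle the end pin (crop about 565,140) just above the rack. I'll close and read what the gripper feels.

Emit:
arm_command:
  moves: [0,0.9,-0.2,-1.5,0,0,0,-1,0,0,0,0,0,0,-1,0,0,0,0,0,0,-1,0,0,0,0,0,0,-1,0,0,0,0,0,0,-1,0,0,0,0,0,0]
  newtons: 40

```text
clock: 6.65
tcp_pos: [0.5628, 0.1554, 0.0454]
orientation: [0.0, 0.673, 0.739, 0.0]
wrist_force: [0.1, 0.2, 3.2]
finger_gap: 0.0108
grip_force: 39.2
```

```bash
python3 -c "
from h import *
go([*rk(0),.1],RA);print(get_state())"
```

```text
shift [ -0.   -0.3 -54.6] turn z -0.0 tilt [ 7.e-04  2.e-04 -1.e+00] at [0.5628 0.1554 0.0454]
{'clock': 6.65, 'joint_pos': array([ 1.31904663e-01,  4.22685476e-01, -1.98800836e-01,  9.48621823e-01,
        7.83272856e-05,  1.60890864e+00]), 'qvel': array([-0.00014159, -0.0007835 ,  0.00019609,  0.00091702, -0.00075999,
       -0.00116533]), 'tau': array([-6.37392886e-02, -4.86533189e+01,  2.54563093e+01, -1.68324276e-01,
       -1.67022797e-02, -3.03692810e-03]), 'tcp_pos': array([0.56276911, 0.15539227, 0.04544183]), 'orientation': array([1.91830828e-04, 6.73180872e-01, 7.39477784e-01, 2.88334000e-04]), 'wrist_force': array([0.05981506, 0.18311551, 3.18388178]), 'ft_torque': array([0.01479923, 0.11207137, 0.02635667]), 'grip_force': 39.19316232204437, 'finger_gap': 0.010750927405981402}
```

Emit:
arm_command:
  moves: [-1,0,0,-35,0,0,0,-1,0,0,-35,0,0,0,-1,0,0,-35,0,0,0,-1,-53,-6.6,0,0,0,0,-1,-53,-6.6,0,0,0,0,-1,-53,-6.6,0,0,0,0,-1,-53,-6.6,0,0,0,0,-1,-53,-6.6,0,0,0,0]

```text
clock: 7.65
tcp_pos: [0.5539, -0.1131, 0.1496]
orientation: [-0.0, 0.673, 0.74, -0.0]
wrist_force: [1.8, 0.6, -0.3]
finger_gap: 0.0106
grip_force: 39.1
```

Emit:
arm_command:
  moves: [-1,-53,-6.6,0,0,0,0,-1,-53,-6.6,0,0,0,0,-1,-53,-6.6,0,0,0,0,-1,-53,-6.6,0,0,0,0,-1,0,0,0,0,0,0.1153,-1,0,0,0,0,0,0,-1,0,0,0,0,0,0]

```text
clock: 8.52
tcp_pos: [0.5478, -0.3244, 0.1497]
orientation: [-0.0, 0.714, 0.7, 0.0]
wrist_force: [0.3, 0.1, 1.1]
finger_gap: 0.0107
grip_force: 39.1
```

```bash
python3 -c "
from h import *
go([*bk(0),.094],BA);print(get_state()['joint_pos'].round(3))"
```

```text
shift [-0.1  0.2 55.7] turn z 0.0025 tilt [-7.e-04  7.e-04 -1.e+00] at [ 0.5478 -0.3244  0.1497]
[-0.661  0.453  0.118  1.237  0.     0.929]
```

Emit:
arm_command:
  moves: [-1,-0.1,0.2,19,0,0,0.0025,-1,0,0,19,0,0,0,-1,0,0,18,0,0,0,-1,0,0,0,0,0,0,-1,0,0,0,0,0,0]

```text
clock: 9.15
tcp_pos: [0.5487, -0.3249, 0.0949]
orientation: [0.0, 0.715, 0.699, 0.0]
wrist_force: [-0.5, -1.0, -1.3]
finger_gap: 0.0108
grip_force: 39.1
```

```bash
python3 -c "
from h import *
go([*bk(0),.094],BA)
t=avg('top',3)[180:215,340:425].clip(0,255).astype(np.uint8);s=avg('scene',3)[145:205,205:285].astype(np.uint8)
np.save('s1.npy',s)
o=np.zeros((590,640,3),np.uint8)
o[:480]=cv2.resize(s,None,fx=8,fy=8,interpolation=2)
print(pix('scene',[[*bk(0),.045],[*bk(0),.051],[*bk(1),.045]])-[205,145])
cv2.imwrite('pics/g2.png',o[:480])"
```

```text
shift [ 0.4 -0.7  0.9] turn z -0.0011 tilt [ 7.e-04 -4.e-04 -1.e+00] at [ 0.5487 -0.3249  0.0949]
[[26.40396368 24.79157645]
 [26.12003861 23.58130127]
 [32.89282185 28.09968475]]
```

View pics/g2.png

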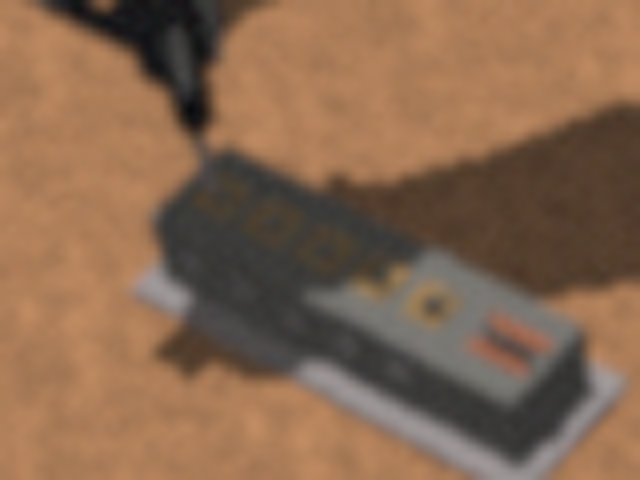

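Emit:
arm_command:
  moves: [-1,0.4,-0.7,0,0,0,0,-1,0,0,4,0,0,0,-1,0,0,3,0,0,0,-1,0,0,3,0,0,0,-1,0,0,2,0,0,0,-1,0,0,0,0,0,0,-1,0,0,0,0,0,0]

```text
clock: 10.32
tcp_pos: [0.5474, -0.3247, 0.082]
orientation: [-0.0, 0.716, 0.699, -0.0]
wrist_force: [-0.7, 0.2, -0.2]
finger_gap: 0.0106
grip_force: 39.1
```

Emit:
arm_command:
  moves: [-1,0,0,5,0,0,0,-1,0,0,5,0,0,0,-1,0,0,5,0,0,0,-1,0,0,0,0,0,0,-1,0,0,0,0,0,0]

```text
clock: 10.95
tcp_pos: [0.5474, -0.3247, 0.0669]
orientation: [-0.0, 0.716, 0.699, -0.0]
wrist_force: [-0.4, 0.9, -0.5]
finger_gap: 0.0109
grip_force: 39.1
```

```bash
python3 -c "
from h import *
go([*bk(0),.0504],BA);s=get_state();print(s['wrist_force'],s['ft_torque'])"
```

```text
shift [ 0.2  0.6 16.5] turn z -0.0025 tilt [-3.e-04  3.e-04 -1.e+00] at [ 0.5474 -0.3247  0.0669]
[-0.37768888  0.85261194 -0.50500791] [ 0.04739878  0.23946423 -0.00037315]
```

Emit:
arm_command:
  moves: [-1,0,0,6,0,0,0,-1,0,0,6,0,0,0,-1,0,0,4,0,0,0,-1,0,0,1,0,0,0,-1,0,0,0,0,0,0,-1,0,0,0,0,0,0]

```text
clock: 11.7
tcp_pos: [0.5476, -0.3248, 0.0505]
orientation: [0.0, 0.716, 0.699, 0.0]
wrist_force: [-2.8, 1.0, 4.4]
finger_gap: 0.0106
grip_force: 39.8
```

Emit:
arm_command:
  moves: [-1,0,0,1.5,0,0,0,-1,0,0,0,0,0,0,0,0,0,0,0,0,0,0,0,0,0,0,0,0,0,0,0,0,0,0,0,0,0,0,-40,0,0,0,0,0,0,-40,0,0,0,0,0,0,0,0,0,0]

```text
clock: 12.7
tcp_pos: [0.5498, -0.3265, 0.1323]
orientation: [0.004, 0.716, 0.699, 0.001]
wrist_force: [-0.3, -0.9, -0.3]
finger_gap: 0.0426
grip_force: 0.0
```

```bash
python3 -c "
from h import *
go([*rk(1),.12],RA)"
```

```text
shift [509.8  -2.2  10.2] turn z -0.1177 tilt [ 0.0057 -0.0043 -1.    ] at [ 0.5498 -0.3265  0.1323]
```

Emit:
arm_command:
  moves: [0,56.4,0,0,0,0,0,0,56.4,0,0,0,0,0,0,56.4,0,0,0,0,0,0,56.4,0,0,0,0,0,0,56.4,0,0,0,0,0,0,56.4,0,0,0,0,0,0,56.4,0,0,0,0,0,0,56.4,0,0,0,0,0]

```text
clock: 13.7
tcp_pos: [0.5577, 0.1281, 0.1275]
orientation: [-0.0, 0.716, 0.699, -0.0]
wrist_force: [0.3, 0.8, 0.1]
finger_gap: 0.0424
grip_force: 0.0
```

Emit:
arm_command:
  moves: [0,56.4,0,0,0,0,0,0,0,0,0,0,0,-0.116,0,0,0,15,0,0,0,0,0,0,15,0,0,0,0,0,0,0,0,0,0,0,0,0,0,0,0,0,0,0,0,0,0,0,0]

```text
clock: 14.58
tcp_pos: [0.5603, 0.1823, 0.0991]
orientation: [0.0, 0.674, 0.739, 0.0]
wrist_force: [0.2, 0.3, 0.8]
finger_gap: 0.043
grip_force: 0.0
```

```bash
python3 -c "
from h import *
go([*rk(1),.0454],RA)"
```

```text
shift [ 0.9 -0.4 53.7] turn z -0.0029 tilt [ 1.1e-03  3.0e-04 -1.0e+00] at [0.5603 0.1823 0.0991]
```

Emit:
arm_command:
  moves: [0,0.9,-0.4,18,0,0,-0.003,0,0,0,18,0,0,0,0,0,0,17.5,0,0,0,0,0,0,0,0,0,0,0,0,0,0,0,0,0,-1,0,0,0,0,0,0,-1,0,0,0,0,0,0,-1,0,0,0,0,0,0]

```text
clock: 15.58
tcp_pos: [0.56, 0.1837, 0.0461]
orientation: [0.001, 0.673, 0.74, 0.001]
wrist_force: [-0.6, -0.2, 5.1]
finger_gap: 0.0103
grip_force: 39.1
```

Emit:
arm_command:
  moves: [-1,0,0,0,0,0,0,-1,0,0,0,0,0,0]

```text
clock: 15.82
tcp_pos: [0.56, 0.1837, 0.0461]
orientation: [0.001, 0.673, 0.74, 0.001]
wrist_force: [-0.1, -0.5, 5.6]
finger_gap: 0.0107
grip_force: 39.3
```

```bash
python3 -c "
from h import *
go([*rk(1),.0454],RA);go([*bk(1),.0454],RA);"
```

```text
shift [-0.4 -0.2  0.7] turn z 0.0012 tilt [ 1.8e-03  4.0e-04 -1.0e+00] at [0.56   0.1837 0.0461]
shift [-4.769e+02 -5.690e+01  4.000e-01] turn z 0.0012 tilt [ 1.8e-03  4.0e-04 -1.0e+00] at [0.56   0.1837 0.0461]
```

Emit:
arm_command:
  moves: [-1,0,0,-35,0,0,0,-1,0,0,-35,0,0,0,-1,0,0,-35,0,0,0,-1,-53,-6.3,0,0,0,0,-1,-53,-6.3,0,0,0,0,-1,-53,-6.3,0,0,0,0,-1,-53,-6.3,0,0,0,0,-1,-53,-6.3,0,0,0,0]

```text
clock: 16.82
tcp_pos: [0.5525, -0.0848, 0.1498]
orientation: [-0.0, 0.673, 0.74, 0.0]
wrist_force: [-0.1, -0.2, -0.4]
finger_gap: 0.0105
grip_force: 39.1
```

Emit:
arm_command:
  moves: [-1,-53,-6.3,0,0,0,0,-1,-53,-6.3,0,0,0,0,-1,-53,-6.3,0,0,0,0,-1,-53,-6.3,0,0,0,0,-1,0,0,0,0,0,0.1165,-1,0,0,18,0,0,0,-1,0,0,0,0,0,0,-1,0,0,0,0,0,0]

```text
clock: 17.82
tcp_pos: [0.548, -0.2965, 0.1322]
orientation: [-0.0, 0.715, 0.7, 0.0]
wrist_force: [-0.4, 0.9, 1.0]
finger_gap: 0.0108
grip_force: 39.1
```

```bash
python3 -c "
from h import *
go([*bk(1),.0824],BA)"
```

```text
shift [-0.   0.6 49.8] turn z 0.0003 tilt [-3.e-04  3.e-04 -1.e+00] at [ 0.548  -0.2965  0.1322]
```

Emit:
arm_command:
  moves: [-1,0.2,0.2,18,0,0,0,-1,0,0,18,0,0,0,-1,0,0,4,0,0,0,-1,0,0,4,0,0,0,-1,0,0,4,0,0,0,-1,0,0,2,0,0,0,-1,0,0,0,0,0,0,-1,0,0,0,0,0,0]

```text
clock: 18.82
tcp_pos: [0.5482, -0.2965, 0.0821]
orientation: [-0.0, 0.715, 0.699, 0.0]
wrist_force: [-1.3, -0.4, -0.8]
finger_gap: 0.0109
grip_force: 39.1
```

Emit:
arm_command:
  moves: [-1,0,0,6,0,0,0,-1,0,0,6,0,0,0,-1,0,0,6,0,0,0,-1,0,0,6,0,0,0,-1,0,0,5,0,0,0,-1,0,0,3,0,0,0,-1,0,0,0,0,0,0,-1,0,0,0,0,0,0]

```text
clock: 19.82
tcp_pos: [0.5484, -0.2967, 0.0511]
orientation: [0.0, 0.715, 0.699, 0.0]
wrist_force: [-3.2, 0.2, 6.5]
finger_gap: 0.0106
grip_force: 39.9
```

Emit:
arm_command:
  moves: [0,0,0,0,0,0,0,0,0,0,0,0,0,0,0,0,0,0,0,0,0,0,0,0,-40,0,0,0,0,0,0,-40,0,0,0,0,56.4,-0.2,0,0,0,0,0,56.4,-0.2,0,0,0,0,0,56.4,-0.2,0,0,0,0]

```text
clock: 20.82
tcp_pos: [0.5513, -0.126, 0.1301]
orientation: [0.0, 0.715, 0.699, 0.0]
wrist_force: [0.5, -0.0, -1.2]
finger_gap: 0.0427
grip_force: 0.0
```

Emit:
arm_command:
  moves: [0,56.4,-0.2,0,0,0,0,0,56.4,-0.2,0,0,0,0,0,56.4,-0.2,0,0,0,0,0,56.4,-0.2,0,0,0,0,0,56.4,-0.2,0,0,0,0,0,56.4,-0.2,0,0,0,0,0,0,0,15,0,0,-0.116,0,0,0,15,0,0,0]

```text
clock: 21.82
tcp_pos: [0.5572, 0.2119, 0.0994]
orientation: [0.0, 0.673, 0.74, 0.0]
wrist_force: [-0.8, -0.2, -0.8]
finger_gap: 0.0427
grip_force: 0.0
```

Emit:
arm_command:
  moves: [0,0,0,0,0,0,0,0,0,0,0,0,0,0,0,0,0,0,0,0,0]

```text
clock: 22.2
tcp_pos: [0.558, 0.2104, 0.1008]
orientation: [0.0, 0.674, 0.739, 0.001]
wrist_force: [0.0, -0.8, 0.0]
finger_gap: 0.0427
grip_force: 0.0
```

```bash
python3 -c "
from h import *
go([*rk(2),.0454],RA)"
```

```text
shift [ 0.8 -0.8 55.4] turn z -0.0011 tilt [ 1.2e-03  4.0e-04 -1.0e+00] at [0.558  0.2104 0.1008]
```

Emit:
arm_command:
  moves: [0,0.6,-0.7,18,0,0,0,0,0,0,18,0,0,0,0,0,0,18.5,0,0,0,0,0,0,0,0,0,0,0,0,0,0,0,0,0,-1,0,0,0,0,0,0,-1,0,0,0,0,0,0,-1,0,0,0,0,0,0]

```text
clock: 23.2
tcp_pos: [0.5574, 0.2117, 0.0466]
orientation: [0.001, 0.673, 0.74, 0.001]
wrist_force: [-1.4, -0.3, 4.5]
finger_gap: 0.0106
grip_force: 39.1
```

Emit:
arm_command:
  moves: [-1,0,0,0,0,0,0,-1,0,0,0,0,0,0]

```text
clock: 23.45
tcp_pos: [0.5574, 0.2117, 0.0466]
orientation: [0.001, 0.673, 0.74, 0.001]
wrist_force: [-0.7, -0.4, 5.5]
finger_gap: 0.0106
grip_force: 39.3
```

```bash
python3 -c "
from h import *
go([*rk(2),.0454],RA);go([*bk(2),.0454],RA);"
```

```text
shift [-0.6 -0.2  1.2] turn z 0.0007 tilt [ 1.9e-03  4.0e-04 -1.0e+00] at [0.5574 0.2117 0.0466]
shift [-477.3  -53.5    1. ] turn z 0.0007 tilt [ 1.9e-03  4.0e-04 -1.0e+00] at [0.5574 0.2117 0.0466]
```

Emit:
arm_command:
  moves: [-1,0,0,-35,0,0,0,-1,0,0,-35,0,0,0,-1,0,0,-35,0,0,0,-1,-53,-6,0,0,0,0,-1,-53,-6,0,0,0,0,-1,-53,-6,0,0,0,0,-1,-53,-6,0,0,0,0,-1,-53,-6,0,0,0,0]

```text
clock: 24.45
tcp_pos: [0.5513, -0.0566, 0.1503]
orientation: [-0.0, 0.673, 0.74, -0.0]
wrist_force: [1.3, 0.6, -0.6]
finger_gap: 0.0101
grip_force: 39.1
```

Emit:
arm_command:
  moves: [-1,-53,-6,0,0,0,0,-1,-53,-6,0,0,0,0,-1,-53,-6,0,0,0,0,-1,-53,-6,0,0,0,0,-1,0,0,0,0,0,0.116,-1,0,0,18,0,0,0,-1,0,0,0,0,0,0,-1,0,0,0,0,0,0]

```text
clock: 25.45
tcp_pos: [0.5478, -0.2682, 0.1327]
orientation: [-0.0, 0.715, 0.7, 0.0]
wrist_force: [0.4, 0.5, -0.5]
finger_gap: 0.0102
grip_force: 39.1
```

```bash
python3 -c "
from h import *
go([*bk(2),.0824],BA)"
```

```text
shift [-0.3  1.4 50.3] turn z 0.0004 tilt [-3.e-04  3.e-04 -1.e+00] at [ 0.5478 -0.2682  0.1327]
```

Emit:
arm_command:
  moves: [-1,0.1,0.8,18,0,0,0,-1,0,0,18,0,0,0,-1,0,0,4,0,0,0,-1,0,0,4,0,0,0,-1,0,0,4,0,0,0,-1,0,0,2,0,0,0,-1,0,0,0,0,0,0,-1,0,0,0,0,0,0]

```text
clock: 26.45
tcp_pos: [0.5487, -0.2684, 0.0827]
orientation: [0.0, 0.715, 0.699, 0.0]
wrist_force: [-0.4, 1.0, -0.4]
finger_gap: 0.0104
grip_force: 39.1
```

Emit:
arm_command:
  moves: [-1,0,0,6,0,0,0,-1,0,0,6,0,0,0,-1,0,0,6,0,0,0,-1,0,0,6,0,0,0,-1,0,0,5,0,0,0,-1,0,0,3,0,0,0,-1,0,0,0,0,0,0,-1,0,0,0,0,0,0]

```text
clock: 27.45
tcp_pos: [0.5489, -0.2686, 0.0517]
orientation: [0.001, 0.715, 0.699, 0.0]
wrist_force: [-1.7, 1.3, 6.0]
finger_gap: 0.0103
grip_force: 40.0
```

Emit:
arm_command:
  moves: [0,0,0,0,0,0,0,0,0,0,0,0,0,0,0,0,0,0,0,0,0,0,0,0,-40,0,0,0,0,0,0,-40,0,0,0,0,56.5,-0.6,0,0,0,0,0,56.5,-0.6,0,0,0,0,0,56.5,-0.6,0,0,0,0]

```text
clock: 28.45
tcp_pos: [0.5505, -0.0975, 0.1306]
orientation: [0.0, 0.715, 0.699, 0.0]
wrist_force: [0.2, 0.7, 0.5]
finger_gap: 0.0426
grip_force: 0.0
```

Emit:
arm_command:
  moves: [0,56.5,-0.6,0,0,0,0,0,56.5,-0.6,0,0,0,0,0,56.5,-0.6,0,0,0,0,0,56.5,-0.6,0,0,0,0,0,56.5,-0.6,0,0,0,0,0,56.5,-0.6,0,0,0,0,0,0,0,15,0,0,-0.116,0,0,0,15,0,0,0]

```text
clock: 29.45
tcp_pos: [0.554, 0.241, 0.0999]
orientation: [0.0, 0.673, 0.74, -0.0]
wrist_force: [-0.2, 0.4, -0.5]
finger_gap: 0.0423
grip_force: 0.0
```

Emit:
arm_command:
  moves: [0,0,0,0,0,0,0,0,0,0,0,0,0,0,0,0,0,0,0,0,0]

```text
clock: 29.82
tcp_pos: [0.5549, 0.2396, 0.1013]
orientation: [0.0, 0.674, 0.739, 0.001]
wrist_force: [-0.2, -0.9, -0.0]
finger_gap: 0.0427
grip_force: 0.0
```

```bash
python3 -c "
from h import *
go([*rk(3),.0454],RA)"
```

```text
shift [-0.6 -0.4 55.9] turn z -0.0011 tilt [ 1.2e-03  4.0e-04 -1.0e+00] at [0.5549 0.2396 0.1013]
```

Emit:
arm_command:
  moves: [0,-1.2,-0.3,18,0,0,0,0,0,0,18,0,0,0,0,0,0,19.3,0,0,0,0,0,0,0,0,0,0,0,0,0,0,0,0,0,-1,0,0,0,0,0,0,-1,0,0,0,0,0,0,-1,0,0,0,0,0,0]

```text
clock: 30.82
tcp_pos: [0.5548, 0.2392, 0.0464]
orientation: [0.001, 0.673, 0.74, 0.001]
wrist_force: [-0.6, -0.4, 5.3]
finger_gap: 0.0103
grip_force: 39.1
```

Emit:
arm_command:
  moves: [-1,0,0,0,0,0,0,-1,0,0,0,0,0,0]

```text
clock: 31.08
tcp_pos: [0.5548, 0.2392, 0.0464]
orientation: [0.001, 0.673, 0.74, 0.001]
wrist_force: [0.8, -0.4, 5.6]
finger_gap: 0.0108
grip_force: 39.3
```

```bash
python3 -c "
from h import *
go([*rk(3),.0454],RA);go([*bk(3),.0454],RA);"
```

```text
shift [-0.2 -0.2  1. ] turn z 0.0008 tilt [ 1.9e-03  6.0e-04 -1.0e+00] at [0.5548 0.2392 0.0464]
shift [-477.1  -50.3    0.7] turn z 0.0008 tilt [ 1.9e-03  6.0e-04 -1.0e+00] at [0.5548 0.2392 0.0464]
```

Emit:
arm_command:
  moves: [-1,0,0,-35,0,0,0,-1,0,0,-35,0,0,0,-1,0,0,-35,0,0,0,-1,-53,-5.6,0,0,0,0,-1,-53,-5.6,0,0,0,0,-1,-53,-5.6,0,0,0,0,-1,-53,-5.6,0,0,0,0,-1,-53,-5.6,0,0,0,0]

```text
clock: 32.08
tcp_pos: [0.5507, -0.0291, 0.1501]
orientation: [-0.0, 0.673, 0.74, 0.0]
wrist_force: [0.5, -0.2, -1.5]
finger_gap: 0.0102
grip_force: 39.1
```

Emit:
arm_command:
  moves: [-1,-53,-5.6,0,0,0,0,-1,-53,-5.6,0,0,0,0,-1,-53,-5.6,0,0,0,0,-1,-53,-5.6,0,0,0,0,-1,0,0,0,0,0,0.116,-1,0,0,18,0,0,0,-1,0,0,0,0,0,0,-1,0,0,0,0,0,0]

```text
clock: 33.08
tcp_pos: [0.5488, -0.2405, 0.1324]
orientation: [-0.0, 0.715, 0.7, 0.0]
wrist_force: [0.4, 0.2, -0.8]
finger_gap: 0.0101
grip_force: 39.1
```

```bash
python3 -c "
from h import *
go([*bk(3),.0824],BA)"
```

```text
shift [-0.  1. 50.] turn z 0.0004 tilt [-2.e-04  3.e-04 -1.e+00] at [ 0.5488 -0.2405  0.1324]
```

Emit:
arm_command:
  moves: [-1,0.1,0.4,18,0,0,0,-1,0,0,18,0,0,0,-1,0,0,4,0,0,0,-1,0,0,4,0,0,0,-1,0,0,4,0,0,0,-1,0,0,2,0,0,0,-1,0,0,0,0,0,0,-1,0,0,0,0,0,0]

```text
clock: 34.08
tcp_pos: [0.5493, -0.2407, 0.0825]
orientation: [0.0, 0.715, 0.699, 0.0]
wrist_force: [-0.4, -1.1, 0.0]
finger_gap: 0.0103
grip_force: 39.1
```

Emit:
arm_command:
  moves: [-1,0,0,6,0,0,0,-1,0,0,6,0,0,0,-1,0,0,6,0,0,0,-1,0,0,6,0,0,0,-1,0,0,5,0,0,0,-1,0,0,3,0,0,0,-1,0,0,0,0,0,0,-1,0,0,0,0,0,0]

```text
clock: 35.08
tcp_pos: [0.5495, -0.2408, 0.0514]
orientation: [0.001, 0.715, 0.699, 0.0]
wrist_force: [-2.5, 0.8, 6.1]
finger_gap: 0.01
grip_force: 40.0
```

Emit:
arm_command:
  moves: [0,0,0,0,0,0,0,0,0,0,0,0,0,0,0,0,0,0,0,0,0,0,0,0,-40,0,0,0,0,0,0,-40,0,0,0,0,56.4,-1,0,0,0,0,0,56.4,-1,0,0,0,0,0,56.4,-1,0,0,0,0]

```text
clock: 36.08
tcp_pos: [0.5498, -0.07, 0.1303]
orientation: [0.0, 0.715, 0.699, 0.0]
wrist_force: [0.6, 0.9, -0.5]
finger_gap: 0.0426
grip_force: 0.0
```

Emit:
arm_command:
  moves: [0,56.4,-1,0,0,0,0,0,56.4,-1,0,0,0,0,0,56.4,-1,0,0,0,0,0,56.4,-1,0,0,0,0,0,56.4,-1,0,0,0,0,0,56.4,-1,0,0,0,0,0,0,0,15,0,0,-0.116,0,0,0,15,0,0,0]

```text
clock: 37.08
tcp_pos: [0.5509, 0.2679, 0.0995]
orientation: [-0.0, 0.673, 0.74, -0.0]
wrist_force: [-0.1, -1.1, 0.5]
finger_gap: 0.0427
grip_force: 0.0
```

Emit:
arm_command:
  moves: [0,0,0,0,0,0,0,0,0,0,0,0,0,0,0,0,0,0,0,0,0]

```text
clock: 37.45
tcp_pos: [0.5518, 0.2665, 0.101]
orientation: [0.0, 0.674, 0.739, 0.001]
wrist_force: [-0.2, -0.0, -0.8]
finger_gap: 0.0428
grip_force: 0.0
```

```bash
python3 -c "
from h import *
go([*rk(4),.0454],RA)"
```

```text
shift [ 0.3  0.1 55.6] turn z -0.001 tilt [ 1.1e-03  5.0e-04 -1.0e+00] at [0.5518 0.2665 0.101 ]
```

Emit:
arm_command:
  moves: [0,-0.4,0,18,0,0,0,0,0,0,18,0,0,0,0,0,0,18.8,0,0,0,0,0,0,0,0,0,0,0,0,0,0,0,0,0,-1,0,0,0,0,0,0,-1,0,0,0,0,0,0,-1,0,0,0,0,0,0]

```text
clock: 38.45
tcp_pos: [0.552, 0.2669, 0.0466]
orientation: [0.0, 0.673, 0.74, 0.001]
wrist_force: [-0.5, -0.6, 5.2]
finger_gap: 0.0104
grip_force: 39.1
```

Emit:
arm_command:
  moves: [-1,0,0,0,0,0,0,-1,0,0,0,0,0,0]

```text
clock: 38.7
tcp_pos: [0.5519, 0.2669, 0.0466]
orientation: [0.0, 0.673, 0.74, 0.001]
wrist_force: [0.5, -0.1, 6.5]
finger_gap: 0.0103
grip_force: 39.3
```

```bash
python3 -c "
from h import *
go([*rk(4),.0454],RA);go([*bk(4),.0454],RA);"
```

```text
shift [-0.1  0.   1.2] turn z 0.0007 tilt [ 1.9e-03  6.0e-04 -1.0e+00] at [0.5519 0.2669 0.0466]
shift [-477.2  -46.8    0.8] turn z 0.0007 tilt [ 1.9e-03  6.0e-04 -1.0e+00] at [0.5519 0.2669 0.0466]
```

Emit:
arm_command:
  moves: [-1,0,0,-35,0,0,0,-1,0,0,-35,0,0,0,-1,0,0,-35,0,0,0,-1,-53,-5.2,0,0,0,0,-1,-53,-5.2,0,0,0,0,-1,-53,-5.2,0,0,0,0,-1,-53,-5.2,0,0,0,0,-1,-53,-5.2,0,0,0,0]

```text
clock: 39.7
tcp_pos: [0.5499, -0.0012, 0.1503]
orientation: [-0.0, 0.673, 0.74, -0.0]
wrist_force: [0.9, -0.8, -0.4]
finger_gap: 0.0103
grip_force: 39.1
```

Emit:
arm_command:
  moves: [-1,-53,-5.2,0,0,0,0,-1,-53,-5.2,0,0,0,0,-1,-53,-5.2,0,0,0,0,-1,-53,-5.2,0,0,0,0,-1,0,0,0,0,0,0.116,-1,0,0,18,0,0,0,-1,0,0,0,0,0,0,-1,0,0,0,0,0,0]

```text
clock: 40.7
tcp_pos: [0.5496, -0.2124, 0.1326]
orientation: [-0.0, 0.715, 0.7, -0.0]
wrist_force: [0.2, -0.4, 0.1]
finger_gap: 0.0104
grip_force: 39.1
```

```bash
python3 -c "
from h import *
go([*bk(4),.0824],BA)"
```

```text
shift [-0.1  0.9 50.2] turn z 0.0004 tilt [-2.e-04  2.e-04 -1.e+00] at [ 0.5496 -0.2124  0.1326]
```

Emit:
arm_command:
  moves: [-1,0,0.3,18,0,0,0,-1,0,0,18,0,0,0,-1,0,0,4,0,0,0,-1,0,0,4,0,0,0,-1,0,0,4,0,0,0,-1,0,0,2,0,0,0,-1,0,0,0,0,0,0,-1,0,0,0,0,0,0]

```text
clock: 41.7
tcp_pos: [0.55, -0.2127, 0.0827]
orientation: [0.0, 0.715, 0.699, 0.0]
wrist_force: [-1.3, -0.3, -0.3]
finger_gap: 0.0102
grip_force: 39.1
```

Emit:
arm_command:
  moves: [-1,0,0,6,0,0,0,-1,0,0,6,0,0,0,-1,0,0,6,0,0,0,-1,0,0,6,0,0,0,-1,0,0,5,0,0,0,-1,0,0,3,0,0,0,-1,0,0,0,0,0,0,-1,0,0,0,0,0,0]

```text
clock: 42.7
tcp_pos: [0.5502, -0.2128, 0.0516]
orientation: [0.001, 0.715, 0.699, 0.0]
wrist_force: [-1.7, 0.4, 6.0]
finger_gap: 0.0104
grip_force: 40.1
```

All five pins sit at the home height with contact force. Before touching the blade I'll turn the cup over, so I'm opening, lifting, and re-measuring the cup and pins.

Emit:
arm_command:
  moves: [0,0,0,0,0,0,0,0,0,0,0,0,0,0,0,0,0,0,0,0,0,0,0,0,-40,0,0,0,1,0,0,-40,0,0,-0.09,1,50,0,-30,0,0,-0.09,1,50,0,0,0,0,0,1,0,0,0,0,0,0]

```text
clock: 43.7
tcp_pos: [0.538, -0.1105, 0.1611]
orientation: [-0.0, 0.647, 0.762, 0.0]
wrist_force: [0.2, 0.3, 0.2]
finger_gap: 0.0854
grip_force: 0.0
```

```bash
cat >> h.py <<'E'
def cupbox(name,n=4):
    t=avg("top",n).clip(0,255);m=((t.min(2)>110)&(t.max(2)-t.min(2)<45)).astype(np.uint8)*255
    m[:,345:]=0;m[:,:270]=0;m[:188]=0;m[232:]=0
    cs=max(cv2.findContours(m,0,2)[0],key=cv2.contourArea);b=cv2.boxPoints(cv2.minAreaRect(cs));q=world("top",b,.065)[:,:2]
    print("cup",q.mean(0).round(4),"sides",np.linalg.norm(q[1]-q[0]).round(4),np.linalg.norm(q[2]-q[1]).round(4),"dir",[(np.arctan2(e[1],e[0])%(np.pi/2)).round(3) for e in(q[1]-q[0],q[2]-q[1])])
    return t
E
python3 - <<'E'
from h import *
t=cupbox("top").astype(np.uint8);s=avg("scene",4).astype(np.uint8)
o=np.zeros((600,800,3),np.uint8)
o[:280,:640]=cv2.resize(t[180:215,340:420],None,fx=8,fy=8,interpolation=2)
o[290:590,:400]=cv2.resize(s[145:205,205:285],None,fx=5,fy=5,interpolation=2)
o[290:590,410:785]=cv2.resize(t[160:235,265:359],None,fx=4,fy=4,interpolation=2)[:,:375]
cv2.imwrite("pics/p1.png",o)
go([.510,-.0238,.0964],.16)
E
```

```text
cup [0.4676 0.0265] sides 0.0633 0.0653 dir [np.float64(0.193), np.float64(0.192)]
shift [ 93.8 -14.   63.7] turn z -0.0029 tilt [-5.e-04  2.e-04 -1.e+00] at [ 0.5386 -0.1142  0.1601]
```

View pics/p1.png

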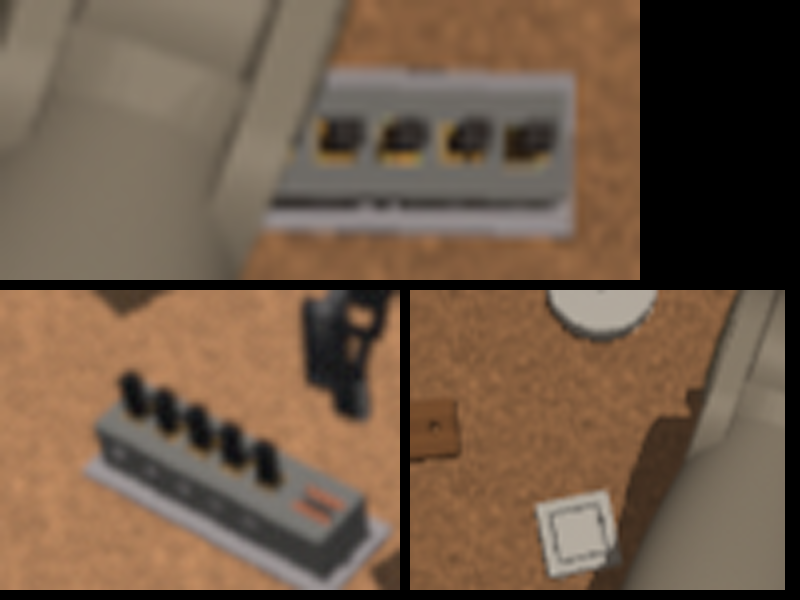

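All five pins stand in the collars. The cup has been knocked to (0.468, 0.027), about 0.19 rad of yaw, so I'll use the new pose.

```bash
cat >> h.py <<'E'
def pose(xyz,psi,th):
    "shift (in present tool axes) and rotvec to tool-y angle psi, tilted th about tool y"
    u=np.array([np.cos(psi),np.sin(psi),0]);v=np.array([-np.sin(psi),np.cos(psi),0]);d=np.array([0,0,-1.])
    T=np.c_[v*np.cos(th)-d*np.sin(th),u,d*np.cos(th)+v*np.sin(th)]
    s,M=tool();print("shift",np.round((np.array(xyz)-s["tcp_pos"])@M*1e3,1),"rot",np.round(R.from_matrix(M.T@T).as_rotvec(),4),"at",s["tcp_pos"].round(4),"F",s["wrist_force"].round(1))
E
python3 -c "
from h import *
pose([.4799,-.0366,.0968],.192,0)"
```

```text
shift [ 85.9 -45.8  63.3] rot [-0.0005 -0.0003 -0.0349] at [ 0.5386 -0.1142  0.1601] F [ 0.2 -0.1 -0.4]
```

Emit:
arm_command:
  moves: [1,29,-15,7,0,0,-0.035,1,29,-15,7,0,0,0,1,28,-16,7,0,0,0,1,0,0,0,0,0.157,0,1,0,0,0,0,0.157,0,1,0,0,0,0,0.157,0,1,0,0,0,0,0.157,0,1,0,0,0,0,0.157,0]

```text
clock: 45.1
tcp_pos: [0.4787, -0.0385, 0.1398]
orientation: [-0.296, 0.587, 0.713, 0.245]
wrist_force: [-0.2, 0.7, 0.2]
finger_gap: 0.0857
grip_force: 0.0
```

Emit:
arm_command:
  moves: [1,0,0,0,0,0,0,1,0,0,0,0,0,0,1,0,0,0,0,0,0]

```text
clock: 45.48
tcp_pos: [0.4781, -0.0366, 0.1411]
orientation: [-0.293, 0.587, 0.715, 0.243]
wrist_force: [-0.7, -0.7, 1.0]
finger_gap: 0.0855
grip_force: 0.0
```

```bash
python3 -c "
from h import *
cupbox('top',2)
pose([.4799,-.0366,.0968],.192,np.pi/4);pose([.4650,.0397,.019],.192,np.pi/4);print(get_state()['joint_pos'].round(2))"
```

```text
cup [0.4676 0.0261] sides 0.064 0.0653 dir [np.float64(0.193), np.float64(0.192)]
shift [-31.6   1.6  31.2] rot [-0.0001  0.0039  0.0042] at [ 0.4781 -0.0365  0.1412] F [0.8 1.1 0.3]
shift [-31.2   1.6 141.2] rot [-0.0001  0.0039  0.0042] at [ 0.4781 -0.0365  0.1412] F [0.8 1.1 0.3]
[-0.6   0.59  0.01  1.61  0.52  0.6 ]
```

Emit:
arm_command:
  moves: [1,-16,0.8,15,0,0.004,0.004,1,-15.2,0.8,16,0,0,0,1,0,0,0,0,0,0,1,0,0,40,0,0,0,1,0,0,35,0,0,0,1,0,0,0,0,0,0,1,0,0,0,0,0,0,1,0,0,0,0,0,0]

```text
clock: 46.58
tcp_pos: [0.4703, 0.0142, 0.0437]
orientation: [-0.296, 0.588, 0.712, 0.244]
wrist_force: [0.3, 0.7, 0.0]
finger_gap: 0.0855
grip_force: 0.0
```

```bash
python3 -c "
from h import *
s=avg('scene',3).astype(np.uint8)
cv2.imwrite('pics/k1.png',cv2.resize(s[150:250,270:430],(800,500),interpolation=2))
pose([.4650,.0397,.019],.192,np.pi/4)"
```

```text
shift [ 1.   0.1 35.2] rot [ 0.0003 -0.0026 -0.0026] at [0.4698 0.0145 0.0431] F [ 0.1  0.5 -0.6]
```

View pics/k1.png

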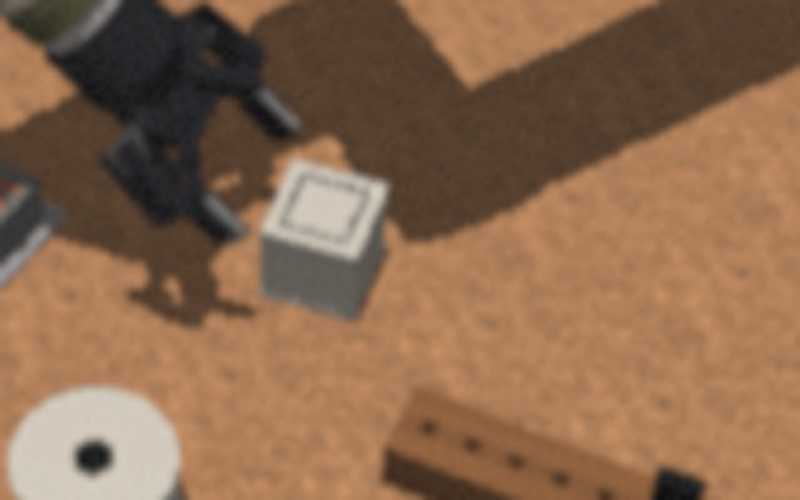

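The open fingers (crop about 225,225 and 285,115) line up with the two cup sides. I'll advance and grip.

Emit:
arm_command:
  moves: [1,1,0,18,0,-0.002,0,1,0,0,17,0,0,0,1,0,0,0,0,0,0,1,0,0,0,0,0,0,-1,0,0,0,0,0,0,-1,0,0,0,0,0,0,-1,0,0,0,0,0,0]

```text
clock: 47.6
tcp_pos: [0.4648, 0.0398, 0.0192]
orientation: [-0.296, 0.589, 0.712, 0.243]
wrist_force: [-0.0, -3.0, 4.6]
finger_gap: 0.0634
grip_force: 44.7
```

```bash
python3 -c "
from h import *
pose([.4650,.0397,.1],.192,np.pi/4);print(get_state()['finger_gap'],get_state()['grip_force'])"
```

```text
shift [ 57.1   0.1 -57.2] rot [ 0.0001 -0.001  -0.0028] at [0.4648 0.0398 0.0192] F [-0.  -3.   4.6]
0.06339626276412556 44.67326447367668
```

Emit:
arm_command:
  moves: [-1,28,0,-28,0,0,0,-1,28,0,-28,0,0,0,-1,0,0,0,0,-0.1745,0,-1,0,0,0,0,-0.1745,0,-1,0,0,0,0,-0.1745,0,-1,0,0,0,0,-0.1745,0,-1,0,0,0,0,-0.1745,0,-1,0,0,0,0,-0.1745,0]

```text
clock: 48.6
tcp_pos: [0.4646, 0.0404, 0.0988]
orientation: [0.102, 0.631, 0.764, -0.084]
wrist_force: [-0.6, 0.6, -1.2]
finger_gap: 0.0631
grip_force: 44.5
```

Emit:
arm_command:
  moves: [-1,0,0,0,0,-0.1745,0,-1,0,0,0,0,-0.1745,0,-1,0,0,0,0,-0.1745,0,-1,0,0,0,0,0,0,-1,0,0,0,0,0,0,-1,0,0,0,0,0,0]

```text
clock: 49.35
tcp_pos: [0.465, 0.0396, 0.0989]
orientation: [0.293, 0.589, 0.712, -0.243]
wrist_force: [0.1, -0.1, -1.7]
finger_gap: 0.0633
grip_force: 44.6
```

```bash
python3 -c "
from h import *
pose([.4650,.0200,.022],.192,-np.pi/4);print(get_state()['finger_gap'],get_state()['grip_force'],get_state()['joint_pos'].round(2))"
```

```text
shift [40.5 -3.7 68.1] rot [-0.0026 -0.0037 -0.0021] at [0.465  0.0396 0.0989] F [ 0.1 -0.1 -1.7]
0.06330300315478338 44.599462151527405 [ 0.4   0.37 -0.4   1.   -0.76  1.87]
```

Emit:
arm_command:
  moves: [-1,-14,0,14,-0.002,-0.004,-0.002,-1,-14,0,14,0,0,0,-1,18,0,18,0,0,0,-1,18,0,18,0,0,0,-1,16,0,16,0,0,0,-1,0,0,0,0,0,0,-1,0,0,0,0,0,0]

```text
clock: 50.22
tcp_pos: [0.4726, 0.0008, 0.0257]
orientation: [0.296, 0.587, 0.713, -0.244]
wrist_force: [0.1, -0.1, -1.7]
finger_gap: 0.0637
grip_force: 44.6
```

```bash
python3 -c "
from h import *
pose([.4726,.0003,.019],.192,-np.pi/4)"
```

```text
shift [ 4.4 -0.1  5.1] rot [-0.0003  0.0017  0.0006] at [0.4726 0.0008 0.0257] F [ 0.1 -0.1 -1.7]
```

Emit:
arm_command:
  moves: [-1,2,0,2,0,0.0015,0,-1,1.5,0,1.5,0,0,0,-1,1,0,1,0,0,0,-1,0,0,0,0,0,0,-1,0,0,0,0,0,0]

```text
clock: 50.85
tcp_pos: [0.4722, 0.0012, 0.0187]
orientation: [0.296, 0.586, 0.713, -0.244]
wrist_force: [-2.0, 1.7, 4.7]
finger_gap: 0.0633
grip_force: 45.1
```

Emit:
arm_command:
  moves: [1,0,0,0,0,0,0,1,0,0,0,0,0,0,1,0,0,0,0,0,0,1,0,0,0,0,0,0,1,0,0,-40,0,0,0,1,0,0,-40,0,0,0,1,0,0,-40,0,0,0,1,0,0,0,0,0,0]

```text
clock: 51.85
tcp_pos: [0.4573, 0.0868, 0.1043]
orientation: [0.296, 0.586, 0.714, -0.242]
wrist_force: [-0.6, -0.6, -0.2]
finger_gap: 0.0853
grip_force: 0.0
```

Emit:
arm_command:
  moves: [1,0,0,0,0,0,0,1,0,0,0,0,0,0]

```text
clock: 52.1
tcp_pos: [0.455, 0.0835, 0.1019]
orientation: [0.294, 0.587, 0.713, -0.245]
wrist_force: [-0.8, -0.1, 0.2]
finger_gap: 0.0853
grip_force: 0.0
```

```bash
python3 - <<'E'
from h import *
t=cupbox('top',3).astype(np.uint8);s=avg('scene',3).astype(np.uint8)
o=np.zeros((400,800,3),np.uint8)
o[:,:400]=cv2.resize(s[160:240,280:360],(400,400),interpolation=2)
o[:,400:]=cv2.resize(t[180:240,280:340],(400,400),interpolation=2)
cv2.imwrite('pics/k2.png',o)
pose([.47,-.1,.12],.192,np.pi/4)
E
```

```text
cup [0.4704 0.0155] sides 0.0654 0.0653 dir [np.float64(0.193), np.float64(0.191)]
shift [-142.   -21.2  117.5] rot [-3.8000e-03  1.5715e+00  1.0000e-03] at [0.4556 0.0841 0.1025] F [-0.3  0.3  0.4]
```

View pics/k2.png

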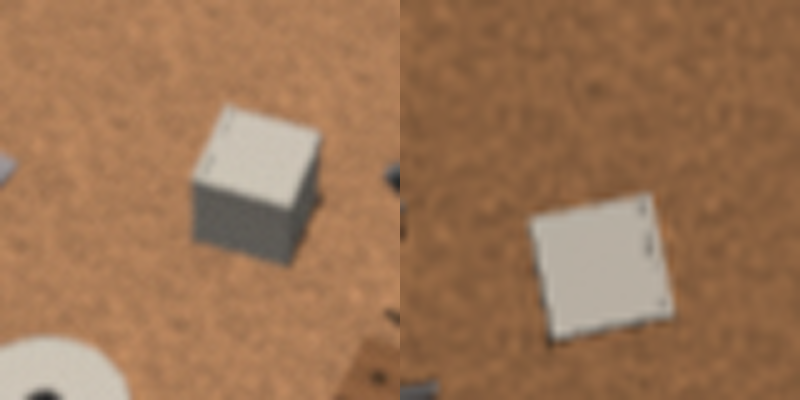

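Emit:
arm_command:
  moves: [1,-35,0,-35,0,0,0,1,-35,0,-35,0,0,0,1,-32,0,32,0,0,0,1,-32,0,32,0,0,0,1,-31,0,31,0,0,0,1,0,0,0,0,0.1745,0,1,0,0,0,0,0.1745,0,1,0,0,0,0,0.1745,0]

```text
clock: 53.4
tcp_pos: [0.4821, -0.0469, 0.203]
orientation: [0.099, 0.63, 0.766, -0.082]
wrist_force: [0.3, 0.5, -0.1]
finger_gap: 0.0854
grip_force: 0.0
```

Emit:
arm_command:
  moves: [1,0,0,0,0,0.1745,0,1,0,0,0,0,0.1745,0,1,0,0,0,0,0.1745,0,1,0,0,0,0,0.1745,0,1,0,0,0,0,0.1745,0,1,0,0,0,0,0.1745,0,1,0,0,0,0,0,0,1,0,0,0,0,0,0]

```text
clock: 54.4
tcp_pos: [0.4819, -0.0472, 0.202]
orientation: [-0.295, 0.588, 0.713, 0.242]
wrist_force: [0.1, 1.5, -0.2]
finger_gap: 0.0846
grip_force: 0.0
```

```bash
python3 - <<'E'
from h import *
cupbox('top',2)
pose([.4827,-.0476,.0968],.192,np.pi/4)
E
```

```text
cup [0.4704 0.0155] sides 0.0654 0.0653 dir [np.float64(0.193), np.float64(0.191)]
shift [-76.    0.4  75.1] rot [-0.002   0.0048  0.0021] at [ 0.482  -0.0465  0.2036] F [-0.8  0.5  1.2]
```

Emit:
arm_command:
  moves: [1,-26,0.4,25,0,0.004,0.002,1,-25,0,25,0,0,0,1,-25,0,25,0,0,0,1,0,0,0,0,0,0,1,0,0,40,0,0,0,1,0,0,30,0,0,0,1,0,0,0,0,0,0,1,0,0,0,0,0,0]

```text
clock: 55.5
tcp_pos: [0.4735, 0.0004, 0.0479]
orientation: [-0.296, 0.588, 0.713, 0.243]
wrist_force: [0.4, 0.0, 0.3]
finger_gap: 0.0851
grip_force: 0.0
```

```bash
python3 - <<'E'
from h import *
pose([.4678,.0287,.019],.192,np.pi/4)
E
```

```text
shift [ 0.  -0.1 40.8] rot [-0.0014 -0.0004 -0.0004] at [4.735e-01 4.000e-04 4.790e-02] F [0.4 0.  0.3]
```

Emit:
arm_command:
  moves: [1,0,0,20,0,0,0,1,0,0,20.5,0,0,0,1,0,0,0,0,0,0,1,0,0,0,0,0,0,-1,0,0,0,0,0,0,-1,0,0,0,0,0,0,-1,0,0,0,0,0,0]

```text
clock: 56.38
tcp_pos: [0.4675, 0.0284, 0.0179]
orientation: [-0.297, 0.588, 0.712, 0.243]
wrist_force: [1.0, -2.9, 6.0]
finger_gap: 0.0632
grip_force: 44.8
```

Emit:
arm_command:
  moves: [-1,28,0,-28,0,0,0,-1,28,0,-28,0,0,0,-1,0,0,0,0,-0.1745,0,-1,0,0,0,0,-0.1745,0,-1,0,0,0,0,-0.1745,0,-1,0,0,0,0,-0.1745,0,-1,0,0,0,0,-0.1745,0,-1,0,0,0,0,-0.1745,0]

```text
clock: 57.38
tcp_pos: [0.4673, 0.029, 0.0975]
orientation: [0.101, 0.631, 0.765, -0.084]
wrist_force: [-0.1, -0.6, -2.7]
finger_gap: 0.0637
grip_force: 44.6
```

Emit:
arm_command:
  moves: [-1,0,0,0,0,-0.1745,0,-1,0,0,0,0,-0.1745,0,-1,0,0,0,0,-0.1745,0,-1,0,0,0,0,0,0,-1,0,0,0,0,0,0,-1,0,0,0,0,0,0]

```text
clock: 58.12
tcp_pos: [0.4676, 0.0283, 0.0974]
orientation: [0.293, 0.589, 0.713, -0.243]
wrist_force: [0.4, 0.2, -2.1]
finger_gap: 0.0632
grip_force: 44.6
```

```bash
python3 - <<'E'
from h import *
pose([.4726,.0003,.0257],.192,-np.pi/4);print(get_state()['finger_gap'])
E
```

```text
shift [30.2 -0.2 71. ] rot [-0.0027 -0.0051 -0.0001] at [0.4676 0.0283 0.0974] F [ 0.4  0.2 -2.1]
0.06321088995711943
```

Emit:
arm_command:
  moves: [-1,10,0,24,-0.002,-0.005,0,-1,10,0,24,0,0,0,-1,10,0,23,0,0,0,-1,0,0,0,0,0,0,-1,2,0,2,0,0,0,-1,1.5,0,1.5,0,0,0,-1,0,0,0,0,0,0,-1,0,0,0,0,0,0]

```text
clock: 59.12
tcp_pos: [0.4726, 0.0008, 0.0203]
orientation: [0.295, 0.586, 0.714, -0.244]
wrist_force: [-0.2, -0.1, -1.2]
finger_gap: 0.0635
grip_force: 44.6
```

Emit:
arm_command:
  moves: [-1,1,0,1,0,0,0,-1,1,0,1,0,0,0,-1,0.7,0,0.7,0,0,0,-1,0,0,0,0,0,0,-1,0,0,0,0,0,0]

```text
clock: 59.75
tcp_pos: [0.4735, -0.0001, 0.0196]
orientation: [0.298, 0.586, 0.713, -0.245]
wrist_force: [-6.9, 2.1, 19.4]
finger_gap: 0.0633
grip_force: 47.0
```

Emit:
arm_command:
  moves: [-1,-1,0,-1,0,0,0,-1,0,0,0,0,0,0,1,0,0,0,0,0,0,1,0,0,0,0,0,0,1,0,0,0,0,0,0,1,0,0,-40,0,0,0,1,0,0,-40,0,0,0,1,0,0,-40,0,0,0]

```text
clock: 60.75
tcp_pos: [0.4558, 0.0846, 0.1031]
orientation: [0.295, 0.587, 0.713, -0.245]
wrist_force: [0.3, -0.2, -0.6]
finger_gap: 0.0854
grip_force: 0.0
```

Emit:
arm_command:
  moves: [0.5,-28,0,-28,0,0,0,0,-28,0,-28,0,0,0,0,0,0,0,0,0.157,0,0,0,0,0,0,0.157,0,0,0,0,0,0,0.157,0,0,0,0,0,0,0.157,0,0,0,0,0,0,0.157,0,0,0,0,0,0,0,0]

```text
clock: 61.75
tcp_pos: [0.457, 0.0816, 0.1817]
orientation: [0.0, 0.638, 0.77, -0.002]
wrist_force: [0.2, -0.3, 0.5]
finger_gap: 0.0428
grip_force: 0.0
```

```bash
python3 - <<'E'
from h import *
t=cupbox('top',3).astype(np.uint8);s=avg('scene',3).astype(np.uint8)
o=np.zeros((400,800,3),np.uint8)
o[:,:400]=cv2.resize(s[160:240,280:360],(400,400),interpolation=2)
o[:,400:]=cv2.resize(t[180:240,280:340],(400,400),interpolation=2)
cv2.imwrite('pics/k3.png',o)
pose([.5483,.306,.15],RA,0)
E
```

```text
cup [0.472  0.0147] sides 0.0647 0.0667 dir [np.float64(0.193), np.float64(0.191)]
shift [198.7 133.7  30.2] rot [-0.0035  0.0026  0.102 ] at [0.4559 0.0852 0.1812] F [ 0.4 -0.1  0.5]
```

View pics/k3.png

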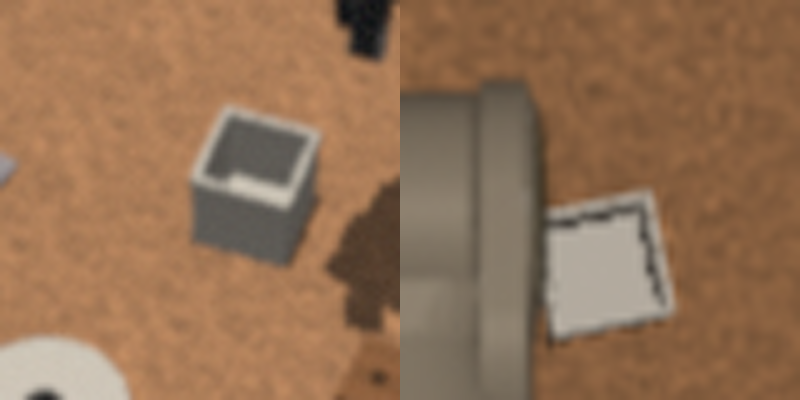

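The cup now stands mouth-up at about (0.471, 0.015). Next is the blade.

Emit:
arm_command:
  moves: [0,50,33.5,0,0,0,0,0,50,33.5,0,0,0,0,0,50,33.5,0,0,0,0,0,48.7,33.2,0,0,0,0,0,0,0,30,0,0,0.102,0,0,0,30,0,0,0,0,0,0,0,0,0,0,0,0,0,0,0,0,0]

```text
clock: 63.05
tcp_pos: [0.5492, 0.3055, 0.1217]
orientation: [0.0, 0.674, 0.739, -0.001]
wrist_force: [0.4, 0.3, -0.3]
finger_gap: 0.0426
grip_force: 0.0
```

Emit:
arm_command:
  moves: [0,0,0,0,0,0,0]

```text
clock: 63.18
tcp_pos: [0.5502, 0.3052, 0.1226]
orientation: [0.001, 0.674, 0.739, -0.0]
wrist_force: [-0.6, -0.5, 0.6]
finger_gap: 0.0427
grip_force: 0.0
```

```bash
python3 - <<'E'
from h import *
pose([.5483,.306,.056],RA,0)
E
```

```text
shift [ 1.1 -1.8 66.6] rot [ 0.0002  0.0015 -0.0021] at [0.5502 0.3052 0.1226] F [-0.6 -0.5  0.6]
```

Emit:
arm_command:
  moves: [0,1,-1.6,20,0,0.001,-0.002,0,0,0,20,0,0,0,0,0,0,25.5,0,0,0,0,0,0,0,0,0,0,0,0,0,0,0,0,0,0,0,0,0,0,0,0]

```text
clock: 63.92
tcp_pos: [0.5486, 0.3058, 0.057]
orientation: [0.0, 0.673, 0.739, -0.0]
wrist_force: [-0.1, -0.1, -0.3]
finger_gap: 0.0428
grip_force: 0.0
```

```bash
python3 - <<'E'
from h import *
pose([.5483,.306,.056],RA,0)
E
```

```text
shift [ 0.2 -0.3  1. ] rot [ 0.0001  0.0004 -0.0004] at [0.5486 0.3058 0.057 ] F [-0.1 -0.1 -0.3]
```

Emit:
arm_command:
  moves: [-1,0.2,-0.3,1,0,0,0,-1,0,0,0,0,0,0,-1,0,0,0,0,0,0,-1,0,0,0,0,0,0,-1,0,0,0,0,0,0,-1,0,0,0,0,0,0]

```text
clock: 64.68
tcp_pos: [0.5475, 0.3058, 0.0548]
orientation: [-0.0, 0.673, 0.739, -0.001]
wrist_force: [-0.2, -0.2, 5.7]
finger_gap: 0.01
grip_force: 39.4
```

```bash
python3 - <<'E'
from h import *
pose([.5483,.306,.056],RA,0)
g=bk(4)+.0393*np.array([-np.sin(BA),np.cos(BA)]);print(g)
pose([g[0]-.0006,g[1],.056],RA,0)
E
```

```text
shift [ 0.1  0.8 -1.2] rot [-0.0016  0.0009 -0.0003] at [0.5475 0.3058 0.0548] F [-0.2 -0.2  5.7]
[ 0.55124879 -0.17322203]
shift [-477.2  -41.6   -0.7] rot [-0.0016  0.0009 -0.0003] at [0.5475 0.3058 0.0548] F [-0.2 -0.2  5.7]
```

Emit:
arm_command:
  moves: [-1,0,0,-35,0,0,0,-1,0,0,-35,0,0,0,-1,0,0,-35,0,0,0,-1,-53,-4.6,0,0,0,0,-1,-53,-4.6,0,0,0,0,-1,-53,-4.6,0,0,0,0,-1,-53,-4.6,0,0,0,0,-1,-53,-4.6,0,0,0,0]

```text
clock: 65.68
tcp_pos: [0.5484, 0.0382, 0.1589]
orientation: [-0.001, 0.673, 0.739, -0.002]
wrist_force: [1.1, -0.4, -0.0]
finger_gap: 0.01
grip_force: 39.2
```

Emit:
arm_command:
  moves: [-1,-53,-4.6,0,0,0,0,-1,-53,-4.6,0,0,0,0,-1,-53,-4.6,0,0,0,0,-1,-53,-4.6,0,0,0,0,-1,0,0,0,0,0,0.116,-1,0,0,18,0,0,0,-1,0,0,0,0,0,0,-1,0,0,0,0,0,0]

```text
clock: 66.68
tcp_pos: [0.5504, -0.1728, 0.1419]
orientation: [-0.001, 0.715, 0.699, -0.002]
wrist_force: [0.6, 0.2, 0.5]
finger_gap: 0.0099
grip_force: 39.2
```

```bash
python3 -c "
from h import *
pose([.5507,-.1732,.0918],BA,0)"
```

```text
shift [-0.4  0.4 50.1] rot [-0.0032  0.0011 -0.0006] at [ 0.5504 -0.1728  0.1419] F [0.6 0.2 0.5]
```

Emit:
arm_command:
  moves: [-1,-0.3,0.1,18,-0.003,0.001,0,-1,0,0,18,0,0,0,-1,0,0,4,0,0,0,-1,0,0,4,0,0,0,-1,0,0,4,0,0,0,-1,0,0,2,0,0,0,-1,0,0,0,0,0,0,-1,0,0,0,0,0,0]

```text
clock: 67.68
tcp_pos: [0.553, -0.1744, 0.0953]
orientation: [0.003, 0.715, 0.699, 0.001]
wrist_force: [-0.8, 0.9, 12.1]
finger_gap: 0.0097
grip_force: 40.8
```

Emit:
arm_command:
  moves: [-1,0,0,-5,0,0,0,-1,0,0,0,0,0,0,-1,0,0,0,0,0,0]

```text
clock: 68.05
tcp_pos: [0.5505, -0.1733, 0.0967]
orientation: [0.0, 0.715, 0.699, -0.0]
wrist_force: [0.4, -0.8, -0.4]
finger_gap: 0.01
grip_force: 39.2
```

```bash
python3 -c "
from h import *
pose([.5507,-.1732,.0968],BA,0);s=get_state();print(s['ft_torque'],s['joint_pos'].round(3))
s=avg('scene',6).astype(np.uint8)
cv2.imwrite('pics/b1.png',cv2.resize(s[145:205,220:300],(800,600),interpolation=2))
"
```

```text
shift [ 0.1  0.2 -0.1] rot [ 0.0001  0.0003 -0.001 ] at [ 0.5505 -0.1733  0.0967] F [ 0.4 -0.8 -0.4]
[ 0.0132516  -0.03907496 -0.01016011] [-0.444  0.37  -0.143  1.058 -0.     1.149]
```

View pics/b1.png

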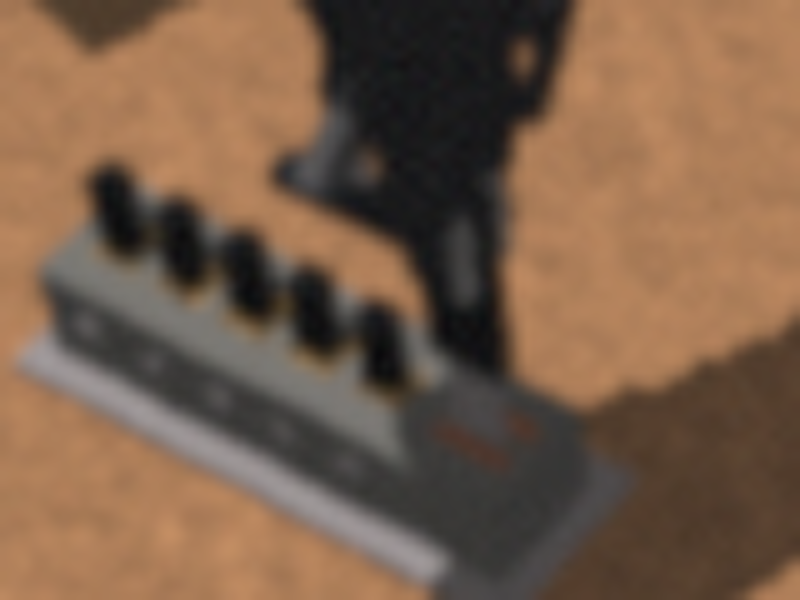

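Emit:
arm_command:
  moves: [-1,-0.4,-1,0,0,0,0,-1,0,0,1.5,0,0,0,-1,0,0,1.5,0,0,0,-1,0,0,0,0,0,0,-1,0,0,0,0,0,0]

```text
clock: 68.97
tcp_pos: [0.5497, -0.1738, 0.0939]
orientation: [0.0, 0.715, 0.699, 0.0]
wrist_force: [0.1, -0.3, -0.3]
finger_gap: 0.0096
grip_force: 39.2
```

```bash
python3 -c "
from h import *
pose([.5507,-.1732,.0938],BA,0);s=get_state();print(s['ft_torque'].round(2))"
```

```text
shift [0.6 1.  0.1] rot [ 0.0006  0.0005 -0.001 ] at [ 0.5497 -0.1738  0.0939] F [ 0.1 -0.3 -0.3]
[-0.02  0.04  0.04]
```

Emit:
arm_command:
  moves: [-1,0,0,2,0,0,0,-1,0,0,2,0,0,0,-1,0,0,0,0,0,0,-1,0,0,0,0,0,0]

```text
clock: 69.47
tcp_pos: [0.5497, -0.1737, 0.0899]
orientation: [0.0, 0.715, 0.699, 0.0]
wrist_force: [-0.1, -0.9, -0.9]
finger_gap: 0.0099
grip_force: 39.2
```

Emit:
arm_command:
  moves: [-1,0,0,6,0,0,0,-1,0,0,6,0,0,0,-1,0,0,6,0,0,0,-1,0,0,6,0,0,0,-1,0,0,5,0,0,0,-1,0,0,2.5,0,0,0,-1,0,0,0,0,0,0,-1,0,0,0,0,0,0]

```text
clock: 70.47
tcp_pos: [0.5504, -0.1738, 0.0598]
orientation: [0.001, 0.715, 0.699, 0.001]
wrist_force: [-2.3, 1.5, 7.5]
finger_gap: 0.0099
grip_force: 40.2
```

Emit:
arm_command:
  moves: [-1,0,0,0,0,0,0,-1,0,0,0,0,0,0,-1,0,0,0,0,0,0,-1,0,0,0,0,0,0,-1,0,0,0,0,0,0,-1,0,0,0,0,0,0,-1,0,0,0,0,0,0,-1,0,0,0,0,0,0]

```text
clock: 71.47
tcp_pos: [0.5504, -0.1738, 0.0598]
orientation: [0.001, 0.715, 0.699, 0.001]
wrist_force: [-1.3, 1.0, 7.2]
finger_gap: 0.0101
grip_force: 40.2
```

```bash
python3 -c "
from h import *
cupbox('top',3)
s=avg('scene',4).astype(np.uint8)
pose([.471,.015,.16],.192,0)
cv2.imwrite('pics/b2.png',cv2.resize(s[145:205,220:300],(640,480),interpolation=2))
"
```

```text
cup [0.4719 0.0151] sides 0.0654 0.0667 dir [np.float64(0.193), np.float64(0.191)]
shift [ 186.9  -83.3 -100.6] rot [ 0.0023  0.0011 -0.2143] at [ 0.5504 -0.1738  0.0598] F [-1.3  0.8  6.4]
```

View pics/b2.png

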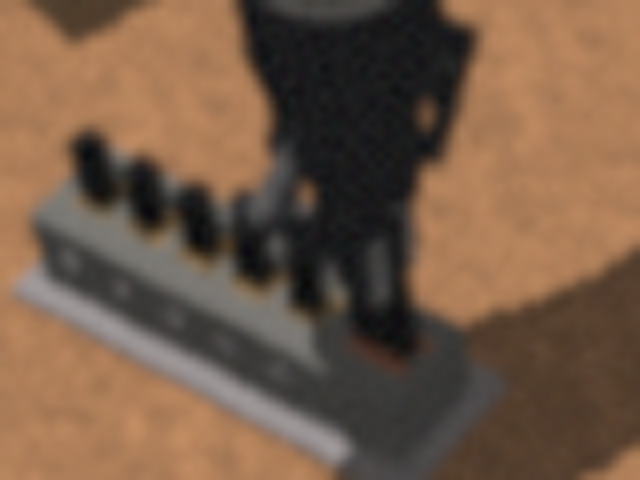

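The blade's shoulder is on the block (crop about 385,350) at home height. I'll draw it out and carry it to the cup.

Emit:
arm_command:
  moves: [-1,0,0,-20,0,0,0,-1,0,0,-30,0,0,0,-1,0,0,-30,0,0,0,-1,0,0,-25,0,0,0,-1,46.7,-20.7,0,0,0,0,-1,46.7,-20.7,0,0,0,0,-1,46.7,-20.7,0,0,0,0,-1,46.7,-20.7,0,0,0,0]

```text
clock: 72.82
tcp_pos: [0.4704, 0.0162, 0.1634]
orientation: [0.001, 0.715, 0.699, 0.0]
wrist_force: [-0.2, 0.3, -0.4]
finger_gap: 0.0101
grip_force: 39.2
```

Emit:
arm_command:
  moves: [-1,0,0,0,0,0,-0.107,-1,0,0,0,0,0,-0.107,-1,0,0,30,0,0,0,-1,0,0,0,0,0,0,-1,0,0,0,0,0,0]

```text
clock: 73.45
tcp_pos: [0.4712, 0.0148, 0.1339]
orientation: [0.0, 0.636, 0.771, 0.0]
wrist_force: [-0.3, -0.2, -1.0]
finger_gap: 0.0096
grip_force: 39.2
```

```bash
python3 -c "
from h import *
pose([.4715,.015,.069],.192,0)"
```

```text
shift [ 0.2  0.2 64.9] rot [ 0.0006  0.0006 -0.0006] at [0.4712 0.0148 0.1339] F [-0.3 -0.2 -1. ]
```

Emit:
arm_command:
  moves: [-1,0,0,22,0,0,0,-1,0,0,22,0,0,0,-1,0,0,21.5,0,0,0,-1,0,0,0,0,0,0,-1,0,0,0,0,0,0,-0.5,0,0,0,0,0,0,-0.4,0,0,0,0,0,0,-0.3,0,0,0,0,0,0]

```text
clock: 74.45
tcp_pos: [0.4714, 0.0148, 0.0682]
orientation: [0.001, 0.636, 0.771, 0.0]
wrist_force: [-0.1, 0.8, 0.1]
finger_gap: 0.0298
grip_force: 0.0
```

Emit:
arm_command:
  moves: [0,0,0,0,0,0,0,0,0,0,-30,0,0,0,0,0,0,-40,0,0,0,0,0,0,-40,0,0,0,0,55,0,0,0,0,0,0,55,0,0,0,0,0,0,55,0,0,0,0,0,0,0,0,0,0,0,0]

```text
clock: 75.45
tcp_pos: [0.4385, 0.1799, 0.1778]
orientation: [0.0, 0.634, 0.773, 0.0]
wrist_force: [-0.1, -0.7, 0.7]
finger_gap: 0.0427
grip_force: 0.0
```

```bash
python3 -c "
from h import *
cupbox('top',3)
s=avg('scene',4).astype(np.uint8)
print(s.shape,get_state()['clock'])
cv2.imwrite('pics/e1.png',cv2.resize(s[140:240,210:370],(800,500),interpolation=2))
"
```

```text
cup [0.472  0.0147] sides 0.0647 0.0667 dir [np.float64(0.193), np.float64(0.191)]
(400, 640, 3) 75.8
```

View pics/e1.png

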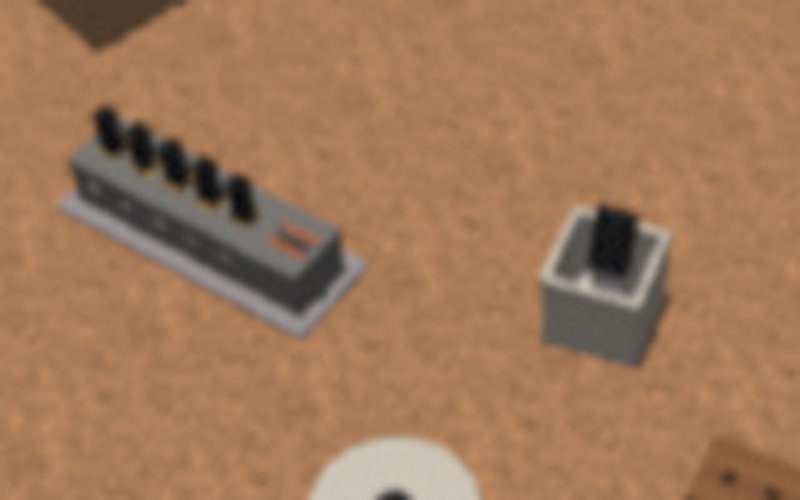

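The blade stands in the mouth-up cup (crop about 612,245) and all five pins are home. I'll let it settle, then hand in.

Emit:
arm_command:
  moves: [0,0,0,0,0,0,0,0,0,0,0,0,0,0,0,0,0,0,0,0,0,0,0,0,0,0,0,0,0,0,0,0,0,0,0,0,0,0,0,0,0,0,0,0,0,0,0,0,0]

```text
clock: 76.68
tcp_pos: [0.4396, 0.1769, 0.1777]
orientation: [0.0, 0.636, 0.771, -0.0]
wrist_force: [-0.1, -0.1, 0.4]
finger_gap: 0.0427
grip_force: 0.0
```

```bash
python3 -c "
from workcell import hand_in
print(hand_in())"
```

```text
the job is handed in; nothing more can be done
None
```

The job is handed in at about 77 s, with no verdict returned: all five pins are home, the blade was gauged for over a second and drawn out, and it now stands in the mouth-up cup.

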